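Unpack the stained-glass rack

TASK

Slide the rack's hold-down bar fully back by its red handle, then unpack both stacks: lay every green glass piece flat in the green tray, every white one flat in the white tray, and pile all the wooden spacers neatly one on another in the middle of the cork mat. When the rack is empty, slide the bar fully home again; leave the other things on the bench where they are.

Things in the scene. Friction and masses are not known exactly. Their poses are not given: they have to be found in the camera images.
- rack: plywood packing rack fixed to the bench. Origin on the bench, midway between the two stacks; x points away from the robot along the slide, y to its left. Base 8 mm thick, x -68 to 178, y +-145 mm; rails along x at y +-133 mm, 20 mm high. A dark bearer strip, 40 mm wide in x, 230 mm long in y, top 16 mm above the bench, carries the stacks at y -60 and +60 mm, plates' length along y
- clamp (a joint): the hold-down bar's slide on the rack's rails, in m: 0 = fully home over the stacks (toward the robot, end stop), 0.12 = fully back (away from the robot, end stop), clear of the stacks. Slides freely with about 3 N friction and stays where it is left; starts between 0 and 0.025.
- clamp_handle (a point): grip point in the hold-down bar's red handle, 116 mm above the bench: an upright fin 14 mm thick along the slide (rack x), 80 mm long along rack y, from 92 to 132 mm high, on the middle of the bar. The aluminium bar is 36 mm deep along the slide, 284 mm long, 80 to 92 mm high; its end uprights are 50 mm deep
- green_a: piece of dark green glass, a flat rigid plate 54 x 100 x 12 mm, about 160 g; origin at the centre of its underside, own x across the 54 mm width, y along the 100 mm length, z up. Starts as the lowest plate of one of the two stacks (upward: glass, spacer, glass, sometimes a spacer on top).
- white_a: piece of white opal glass, a flat rigid plate 54 x 100 x 12 mm, about 160 g; origin at the centre of its underside, own x across the 54 mm width, y along the 100 mm length, z up. Starts as the lowest plate of one of the two stacks (upward: glass, spacer, glass, sometimes a spacer on top).
- green_b: piece of dark green glass, a flat rigid plate 54 x 100 x 12 mm, about 160 g; origin at the centre of its underside, own x across the 54 mm width, y along the 100 mm length, z up. Starts as the upper glass of one of the two stacks (upward: glass, spacer, glass, sometimes a spacer on top).
- white_b: piece of white opal glass, a flat rigid plate 54 x 100 x 12 mm, about 160 g; origin at the centre of its underside, own x across the 54 mm width, y along the 100 mm length, z up. Starts as the upper glass of one of the two stacks (upward: glass, spacer, glass, sometimes a spacer on top).
- spacer_1: brown wooden spacer plate 44 x 100 x 16 mm, about 60 g, lying between the two glass pieces of a stack; origin at the centre of its underside, own x across the 44 mm width, y along the length, z up.
- spacer_2: brown wooden spacer plate 44 x 100 x 16 mm, about 60 g, lying between the two glass pieces of a stack; origin at the centre of its underside, own x across the 44 mm width, y along the length, z up.
- spacer_3: brown wooden spacer plate 44 x 100 x 16 mm, about 60 g, lying on top of a stack; may be absent; origin at the centre of its underside, own x across the 44 mm width, y along the length, z up.
- spacer_4: brown wooden spacer plate 44 x 100 x 16 mm, about 60 g, lying on top of a stack; may be absent; origin at the centre of its underside, own x across the 44 mm width, y along the length, z up.
- tray_green: loose open green plastic tray for the green glass, 160 x 160 mm outside, 35 mm high, walls and floor about 4 mm thick, 0.8 kg; origin at the centre of its underside, axes along its sides, z up.
- tray_white: loose open white plastic tray for the white glass, 160 x 160 mm outside, 35 mm high, walls and floor about 4 mm thick, 0.8 kg; origin at the centre of its underside, axes along its sides, z up.
- mat: cork mat 150 x 150 mm, 6 mm thick, fixed to the bench; origin at the centre of its underside, z up.
- solder_spool: bystander, not part of the job: steel spool of solder wire, 54 mm across, 48 mm tall, standing; origin at the centre of its underside.
- flux_bottle: bystander, not part of the job: yellow plastic bottle, 52 mm across, 100 mm tall; origin at the centre of its underside.
- foil_roll: bystander, not part of the job: copper foil roll lying flat, 72 mm across, 14 mm tall; origin at the centre of its underside.
- brush: bystander, not part of the job: small brush lying on the bench, 160 mm long; origin in its middle near the bench.
- pliers: bystander, not part of the job: blue-handled pliers lying on the bench, about 150 mm long; origin in its middle near the bench.
- pin_pot: bystander, not part of the job: small white cup, 60 mm across, 50 mm tall; origin at the centre of its underside.

How it is judged:
By the outcome, as a careful person would: the job done as asked, in the order asked, and still so for the second after the job is handed in, with the robot touching nothing.
Of spacer_3, spacer_4 only 1 to 2 are there at a start; the rules pass over those that are not, and their reading is None.
At some moment in a run one of tray_green, tray_white may be knocked a few centimetres aside while the robot is not near it.
Once in a run the grip may slacken for a moment while it holds something.
It also fails if it takes over 210 s, if anything falls off the work surface, if the arm or the gripper's body presses on something with over 40 N, if the wrist force passes 120 N, or if a joint passes its speed limit or range.

ROBOT

A 7-joint arm with a two-finger parallel gripper is mounted at the origin on the work surface. World frame = base frame: x ahead of the robot, y to its left, z up, the work surface at z = 0. Lengths are in m, angles in rad, forces in N, time in s.
With the tool pointing down it reaches from about 0.425 to 0.975 m from the base axis. Payload 16.7 kg.
Tool frame: the origin (TCP) lies at the very end of the fingers, on their centre line; the grasp point (between the pads) lies 19 mm behind it (ctrl.hold_point_z is the distance from the TCP to the grasp point, in m); z points along the fingers, y is the direction in which the jaws open and shut (so a half turn about z gives the same grasp; the last joint's range is limited). The gripper opens to 85 mm and grips with 20 to 120 N. Pads are 22 mm wide; open, the fingers measure 114 mm over their backs; the gripper's body (76 mm by 85 mm) begins 54 mm behind the grasp point. The pads swing forward as they close: fully open they stand 13 mm farther back than shut.
Start: joints at [-1.306, 0.426, 0.074, 1.606, -0.034, 1.111, -0.067], TCP at [0.271, 0.618, 0.231] pointing down, gripper open.
Joint ranges: [-2.85, 2.85], [-0.5, 2.14], [-1.23, 1.37], [0.21, 2.46], [-1.02, 4.16], [0.16, 2.05], [-2.73, 2.73]. Speed limits (rad/s): [1.89, 1.89, 2.39, 2.39, 3.01, 3.01, 3.01].

INTERFACE

Orientations are given as a unit quaternion [w, x, y, z].
In Python, from cell import ctrl gives the robot as it stands.
- The arm moves only by the shell command python3 -m inch 'ROWS' [FORCE]. ROWS is JSON, a list of rows, each a list of 3 entries, a list of its own where there are three numbers: the shift along the world's x, y, z in mm, then the turn about the world's z in rad, then the opening, from 0 (shut) to 1 (fully open). In form: [[[x, y, z], yaw, fingers], ...]. A call has 1 to 5 rows; each row shifts and turns the commanded pose from where the row before left it; what a row does not reach is not made up. A row lasts 1/10 s, in which the tool goes at most 50 mm and 8.59 degrees, less where a joint would pass 70% of its speed; a pose out of reach is approached as far as the arm can. A call is refused whole if a number of a shift passes 50 or a number of a turn 0.15, either way. A call with a gripper value outside its range is refused whole. The fingers move at their own pace and stop on an object; FORCE is the grip in N (left out, the last holds). Time passes only in rows, so rows that do not move let the fingers close. It gives the time, the measured TCP pose, the force and the opening at its end, in the units of the state.
- ctrl.observe(): the state, without advancing time (a new reading comes with each control period).
- ctrl.camera(name): name is "side" or "top"; returns a dict with "color" (480x640x3 uint8, red, green, blue), "z_map" (480x640 float32, m along the optical axis (not along the pixel's ray), 0 where there is no reading), "vfov" (degrees; the focal length in pixels is half the picture's height over the tangent of half this angle, whatever the lens; pixels are square), "cx", "cy" (the principal point, pixels), "view" (4x4, takes a point from world to camera coordinates). Camera axes: x right, y down, z forward; pixel columns grow to the right and rows downward; lengths in m; the calibration is good to about 2 mm. A picture is of the moment at which its call begins.
- ctrl.close_job(): hands the job in, once; it reports no verdict.
The state is a dict: "time_s": time; "joints": joint angles; "dq": joint speeds; "tau": joint torques, N m; "tcp_pos": TCP position; "orientation": TCP orientation; "wrist_force": force on the tool from outside, world axes, zero at the start; "ft_torque": the same for the moment, N m; "width": finger opening in m.
Only numpy, scipy, OpenCV 4.12 (cv2) and the standard library are available. Lean on these libraries where they do the work, as an engineer would, in place of code of your own. Each camera call takes 0.05 s, during which the arm holds its last target.

## Working session

There is one attempt and no reset: what is moved stays moved. The work goes in short steps, Python scripts to look and compute and a shell command to move; the robot and the scene stay as the last step left them, time stands still between calls to the robot, and variables do not carry over. Pictures are saved under pics/ and viewed, and the job is handed in when it is done.

```bash
ls; mkdir -p pics; cat > h.py <<'E'
import numpy as np, cv2
from cell import ctrl
def cam(n):
    c=ctrl.camera(n); c['f']=240/np.tan(np.radians(c['vfov'])/2); c['V']=np.array(c['view']); return c
def pts(c):
    z=c['z_map']; v,u=np.mgrid[0:480,0:640]
    P=np.stack([(u-c['cx'])*z/c['f'],(v-c['cy'])*z/c['f'],z],-1)
    V=c['V']; return (P-V[:3,3])@V[:3,:3]
def proj(c,p):
    q=c['V'][:3,:3]@np.array(p)+c['V'][:3,3]; return c['cx']+c['f']*q[0]/q[2], c['cy']+c['f']*q[1]/q[2]
def ray(c,u,v,h):
    R=c['V'][:3,:3]; o=-R.T@c['V'][:3,3]; d=R.T@np.array([(u-c['cx'])/c['f'],(v-c['cy'])/c['f'],1]); return o+d*(h-o[2])/d[2]
def save(c,fn): cv2.imwrite('pics/'+fn,c['color'][:,:,::-1])
E
python3 - <<'E'
from h import *
s=ctrl.observe(); print(s)
for n in('top','side'):
    c=cam(n); save(c,n+'0.png'); print(n,c['vfov'],c['cx'],c['cy'],np.round(c['V'],3).tolist()); np.save(n+'0.npy',pts(c))
E
```

```text
pics
{'time_s': 0.0, 'joints': array([-1.3065087 ,  0.42672919,  0.07383951,  1.60659758, -0.03409695,
        1.1107691 , -0.06709403]), 'dq': array([ 0.00106059, -0.00013169,  0.00105207, -0.0021242 ,  0.00034712,
        0.00216308, -0.00129928]), 'tau': array([-1.48676289e-03, -9.49807549e+01,  3.75976861e+00, -4.63526773e+01,
        1.89623865e-02,  1.00099071e-02,  2.76775125e-05]), 'tcp_pos': array([0.27126609, 0.61766516, 0.23061628]), 'orientation': array([-8.34145858e-05,  2.05427610e-01,  9.78672116e-01, -6.16484167e-04]), 'wrist_force': array([-0.5056864 ,  0.1927563 ,  0.48698312]), 'ft_torque': array([ 0.00636713, -0.05353929, -0.0453843 ]), 'width': 0.08527290079768471}
top 53.64791774473131 319.45363952974276 240.65695711560647 [[0.021, -1.0, -0.012, -0.068], [-0.985, -0.018, -0.173, 0.571], [0.173, 0.015, -0.985, 1.196], [0.0, 0.0, 0.0, 1.0]]
side 43.805000130534864 324.5660838589698 239.6970343116421 [[0.935, -0.353, -0.002, -0.561], [-0.244, -0.641, -0.728, 0.152], [0.256, 0.682, -0.685, 1.248], [0.0, 0.0, 0.0, 1.0]]
```

View pics/top0.png

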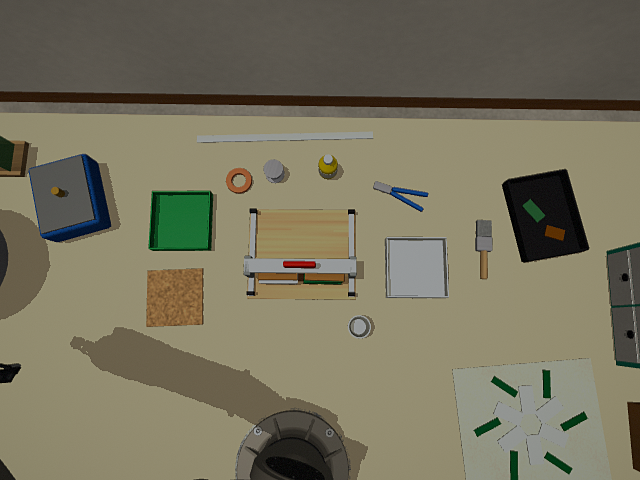

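View pics/side0.png

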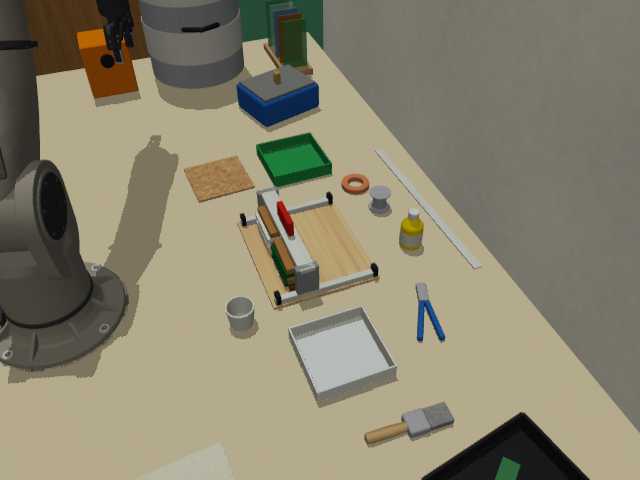

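The top view shows the red handle at (299,264), the rack over cols 247-356 and rows 209-299, the green tray at (181,221), the white tray at (417,267), the mat at (175,297) and the pot at (360,327). The stacks sit under the bar.

```bash
cat >> h.py <<'E'
def blob(m,mn=60):
    n,l,s,ce=cv2.connectedComponentsWithStats(m.astype(np.uint8)); return [(l==i) for i in range(1,n) if s[i,4]>mn]
def rect(xy):
    (c,s,a)=cv2.minAreaRect((np.array(xy)*1000).astype(np.float32)); return np.round(c,1),np.round(s,1),round(a,1)
E
python3 - <<'E'
from h import *
c=cam('top');P=pts(c);h=cv2.cvtColor(c['color'],cv2.COLOR_RGB2HSV);H,S,V=[h[...,i].astype(int) for i in range(3)]
def rep(name,m,zlo,zhi,mn=30):
    for b in blob(m,mn):
        vv,uu=np.nonzero(b); q=P[b]; k=(q[:,2]>zlo)&(q[:,2]<zhi)
        if k.sum()>10: print(name,'px',uu.mean().round(),vv.mean().round(),rect(q[k][:,:2]),'z',np.percentile(q[k][:,2],[5,50,95]).round(4),k.sum())
rep('red',(((H<6)|(H>174))&(S>180)&(V>90)),.12,.14)
rep('green',(H>55)&(H<85)&(S>150)&(V>60),.028,.045)
rep('greenfloor',(H>55)&(H<85)&(S>150)&(V>60),.0,.01)
u=np.zeros((480,640),bool);u[230:305,380:455]=1
rep('wtray',u&(P[...,2]>.028)&(P[...,2]<.045),.02,.05)
rep('dark',(V<45)&(P[...,2]<.05)&(P[...,2]>0.012),.01,.05,8)
u[:]=0;u[260:335,140:210]=1
rep('mat',u&(S>110)&(H>8)&(H<20),.002,.012)
u[:]=0;u[200:305,240:362]=1
rep('bar',u&(P[...,2]>.085)&(P[...,2]<.1),.08,.1)
rep('base',u&(P[...,2]>.004)&(P[...,2]<.012),.0,.1)
rep('rails',u&(P[...,2]>.016)&(P[...,2]<.035),.0,.1)
rep('stk',u&(P[...,2]>.04)&(P[...,2]<.078),.0,.1)
u[:]=0;u[310:345,340:380]=1
rep('pot',u&(P[...,2]>.03),.0,.1)
E
python3 -c "
import cv2
for n,b in(('top',(200,310,235,365)),('side',(180,310,225,390))):
    i=cv2.imread(f'pics/{n}0.png')[b[0]:b[1],b[2]:b[3]]; cv2.imwrite(f'pics/{n}0z.png',cv2.resize(i,None,fx=4.5,fy=4.5,interpolation=2))"
```

```text
red px 298.0 264.0 (array([501. ,  -8.3]), array([ 8.2, 75.9]), 1.0) z [0.1288 0.132  0.1354] 128
green px 182.0 221.0 (array([626.9, 319.8]), array([158.9, 157.7]), 0.9) z [0.0311 0.0348 0.0382] 205
greenfloor px 182.0 221.0 (array([630.7, 325.4]), array([145.5, 145.2]), 1.0) z [0.0009 0.0044 0.0083] 2553
greenfloor px 533.0 210.0 (array([ 674.9, -638.5]), array([57.4, 29.2]), 41.7) z [0.0064 0.0088 0.0099] 37
wtray px 419.0 266.0 (array([ 510.9, -314. ]), array([159.1, 160.6]), 1.0) z [0.0293 0.0345 0.0391] 447
dark px 9.0 156.0 (array([797.1, 813.1]), array([79.5, 20.2]), 0.7) z [0.0207 0.0355 0.0486] 202
dark px 25.0 146.0 (array([832.7, 778.3]), array([ 4.9, 22.1]), 89.6) z [0.0136 0.0157 0.0221] 13
dark px 100.0 199.0 (array([681.5, 545.9]), array([ 76.6, 208.4]), 83.2) z [0.0142 0.0296 0.0471] 422
dark px 22.0 167.0 (array([773. , 778.5]), array([36.5,  6. ]), 2.8) z [0.0128 0.0159 0.019 ] 22
dark px 546.0 214.0 (array([ 657.7, -659.3]), array([224.8, 169.9]), 11.3) z [0.0143 0.0341 0.0428] 1551
dark px 203.0 228.0 (array([598.2, 262.3]), array([ 95.8, 197.7]), 54.0) z [0.0149
[... 2217 characters left out ...]
s px 351.0 232.0 (array([ 601. , -142.2]), array([125.7,  16.6]), 2.2) z [0.0173 0.0209 0.0329] 225
rails px 251.0 285.0 (array([457.6, 122.2]), array([18.1, 58.8]), 87.2) z [0.0176 0.0211 0.0344] 107
rails px 351.0 286.0 (array([ 455.8, -140.8]), array([49.1, 14. ]), 0.3) z [0.0167 0.0214 0.0333] 86
rails px 276.0 283.0 (array([461.2,  56.2]), array([ 0.8, 80.4]), 0.6) z [0.0197 0.0268 0.0315] 31
stk px 278.0 278.0 (array([471.4,  47.8]), array([ 24.3, 100. ]), 1.2) z [0.0534 0.0705 0.0753] 399
stk px 324.0 277.0 (array([475.4, -71.1]), array([ 24.7, 104.2]), 2.1) z [0.0532 0.0713 0.0757] 401
pot px 360.0 326.0 (array([ 353.2, -162. ]), array([57.7, 56.2]), 0.2) z [0.0336 0.0485 0.0535] 168
```

View pics/side0z.png

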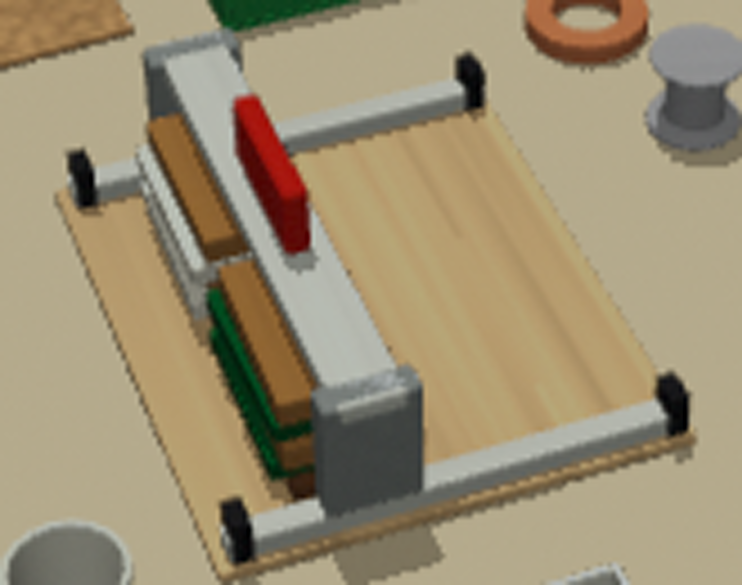

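View pics/top0z.png

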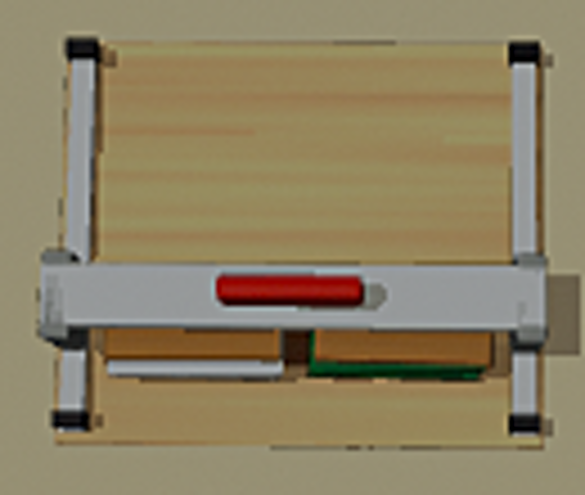

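Both stacks carry a top spacer at z≈72 mm, so there are four spacers. The rack origin is about (488,-9), yaw about +0.01, and the handle is at (501,-8). Next I move above the handle.

```bash
python3 -m inch '[[[16,-45,0],-0.082,1],[[16,-45,0],-0.082,1],[[16,-45,0],-0.082,1],[[16,-45,0],-0.082,1],[[16,-45,0],-0.082,1]]' 60
python3 -m inch '[[[16,-45,0],-0.082,1],[[16,-45,0],-0.082,1],[[16,-45,0],-0.082,1],[[16,-45,0],-0.082,1],[[17,-45,0],-0.082,1]]'
python3 -m inch '[[[17,-45,0],-0.082,1],[[17,-45,0],-0.082,1],[[17,-45,0],-0.082,1],[[17,-41,0],-0.072,1],[[0,0,0],0,1]]'
python3 - <<'E'
from h import *
c=cam('side');save(c,'side1.png');print(ctrl.observe()['orientation'])
E
```

```text
time_s: 0.65
tcp_pos: [0.3517, 0.391, 0.2312]
orientation: [-0.0, 0.402, 0.916, -0.0]
wrist_force: [0.8, 0.1, -0.0]
width: 0.0856
time_s: 1.15
tcp_pos: [0.4325, 0.1661, 0.2314]
orientation: [-0.0, 0.58, 0.815, 0.0]
wrist_force: [1.9, 0.5, -0.5]
width: 0.0855
time_s: 1.65
tcp_pos: [0.5016, -0.0135, 0.2316]
orientation: [0.001, 0.704, 0.71, -0.0]
wrist_force: [0.1, 0.7, -0.0]
width: 0.0852
[ 2.97069525e-04  7.02229597e-01  7.11950418e-01 -3.28579684e-04]
```

```bash
python3 -m inch '[[[0,4,-40],0,1],[[0,0,-40],0,1],[[0,0,-30],0,1],[[0,0,-22],0,1],[[0,0,0],0,1]]' 60
python3 -m inch '[[[0,0,0],0,0],[[0,0,0],0,0],[[0,0,0],0,0],[[0,0,0],0,0],[[0,0,0],0,0]]'
```

```text
time_s: 2.2
tcp_pos: [0.4985, -0.0033, 0.0969]
orientation: [-0.001, 0.7, 0.714, -0.002]
wrist_force: [0.2, 0.5, 0.6]
width: 0.0852
time_s: 2.7
tcp_pos: [0.501, -0.0038, 0.1]
orientation: [0.0, 0.7, 0.714, 0.001]
wrist_force: [-3.3, 0.4, 30.7]
width: 0.0134
```

```bash
python3 -m inch '[[[0,0,2],0,0],[[0,0,2],0,0],[[0,0,0],0,0]]'
```

```text
time_s: 3.0
tcp_pos: [0.4964, -0.0039, 0.1005]
orientation: [-0.002, 0.7, 0.714, -0.003]
wrist_force: [-2.0, 1.3, -46.8]
width: 0.0133
```

```bash
python3 -m inch '[[[0,0,-1],0,0],[[0,0,0],0,0],[[0,0,0],0,0]]'; python3 -c "
from h import *
for i in range(3):
    c=cam('side');s=ctrl.observe();print(s['tcp_pos'],s['wrist_force'],s['orientation'])
save(c,'side2.png')
i=c['color'][140:330,220:420,::-1];cv2.imwrite('pics/side2z.png',cv2.resize(i,None,fx=3,fy=3))"
```

```text
time_s: 3.3
tcp_pos: [0.4977, -0.0039, 0.1005]
orientation: [-0.002, 0.7, 0.714, -0.002]
wrist_force: [-1.5, 1.3, -35.3]
width: 0.0128
[ 0.49776203 -0.0039012   0.10048704] [ -1.78194158   1.79350787 -36.43256609] [-0.0015787   0.70038556  0.71376011 -0.00202052]
[ 0.4977359  -0.00387077  0.10047889] [ -1.37568204   1.01582061 -35.29933628] [-0.00159216  0.70037894  0.71376663 -0.00199836]
[ 0.49776432 -0.00391397  0.10049631] [ -1.14381535   1.72728495 -36.33543994] [-0.00156384  0.70037375  0.71377174 -0.00201918]
```

View pics/side2z.png

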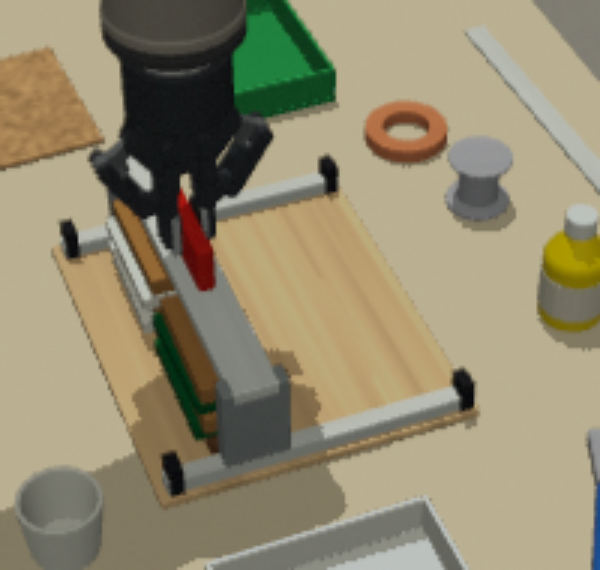

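```bash
python3 -m inch '[[[5,0,-2],0,0],[[15,0,0],0,0],[[20,0,0],0,0],[[20,0,0],0,0],[[20,1,0],0,0]]'; python3 -m inch '[[[15,0,0],0,0],[[5,0,0],0,0],[[3,0,0],0,0],[[0,0,0],0,0]]'
```

```text
time_s: 3.95
tcp_pos: [0.5806, -0.0029, 0.1004]
orientation: [-0.001, 0.7, 0.714, -0.0]
wrist_force: [-4.5, -3.3, 2.8]
width: 0.013
time_s: 4.35
tcp_pos: [0.6036, -0.0027, 0.1004]
orientation: [0.0, 0.7, 0.714, 0.0]
wrist_force: [3.0, 4.3, -5.0]
width: 0.0129
```

```bash
python3 -m inch '[[[3,0,0],0,0],[[3,0,0],0,0],[[0,0,0],0,0]]'; python3 -m inch '[[[2,0,0],0,0],[[0,0,0],0,0]]'
```

```text
time_s: 4.65
tcp_pos: [0.6091, -0.0026, 0.1004]
orientation: [-0.0, 0.7, 0.714, 0.0]
wrist_force: [-0.1, 5.0, -1.5]
width: 0.0128
time_s: 4.85
tcp_pos: [0.611, -0.0026, 0.1003]
orientation: [-0.0, 0.7, 0.714, 0.0]
wrist_force: [-1.4, 4.7, -1.7]
width: 0.0137
```

```bash
python3 -m inch '[[[2,0,0],0,0],[[0,0,0],0,0]]'; python3 -m inch '[[[2,0,0],0,0],[[0,0,0],0,0]]'; python3 -m inch '[[[2,0,0],0,0],[[0,0,0],0,0]]'
```

```text
time_s: 5.05
tcp_pos: [0.6112, -0.0026, 0.1003]
orientation: [-0.002, 0.7, 0.714, -0.001]
wrist_force: [-16.3, 6.7, 13.6]
width: 0.0133
time_s: 5.25
tcp_pos: [0.6113, -0.0025, 0.1003]
orientation: [-0.003, 0.7, 0.714, -0.002]
wrist_force: [-31.9, 7.7, 26.3]
width: 0.0131
time_s: 5.45
tcp_pos: [0.6112, -0.0026, 0.1002]
orientation: [-0.005, 0.7, 0.714, -0.003]
wrist_force: [-47.5, 9.2, 40.1]
width: 0.0129
```

The bar is at its back stop: the TCP is steady at 0.611 while the force rises. I relax the push, release, lift, back off and look.

```bash
python3 -m inch '[[[-6,0,0],0,0],[[0,0,0],0,0.5],[[0,0,0],0,0.5],[[0,0,0],0,0.8],[[0,0,10],0,0.8]]'
python3 -m inch '[[[0,0,40],0,1],[[0,0,50],0,1],[[-20,40,40],0,1],[[-20,45,0],0,1],[[-20,45,0],0,1]]'
python3 -m inch '[[[-20,45,0],0,1],[[-20,45,0],0,1],[[-20,45,0],0,1],[[0,0,0],0,1]]'
cat > st.py <<'E'
from h import *
import sys
k=sys.argv[1]
c=cam('top');P=pts(c);save(c,f't{k}.png')
i=c['color'][190:340,140:460,::-1];cv2.imwrite(f'pics/t{k}z.png',cv2.resize(i,None,fx=2.5,fy=2.5,interpolation=2))
h=cv2.cvtColor(c['color'],cv2.COLOR_RGB2HSV);H,S,V=[h[...,j].astype(int) for j in range(3)]
Z=P[...,2]
def rep(name,m,mn=40):
    for b in blob(m,mn):
        q=P[b]; print(name,*rect(q[:,:2]),'med',np.round(np.median(q[:,:2],0)*1000,1),'z',(np.percentile(q[:,2],[5,50,95])*1000).round(1),b.sum())
def box(x0,x1,y0,y1): return (P[...,0]>x0)&(P[...,0]<x1)&(P[...,1]>y0)&(P[...,1]<y1)
rep('red',(((H<6)|(H>174))&(S>180)&(V>90))&(Z>.12)&box(.4,.7,-.1,.1))
rep('TG',(H>55)&(H<85)&(S>150)&(Z>.027)&(Z<.045)&box(.45,.85,.18,.5))
rep('TW',(Z>.027)&(Z<.045)&box(.35,.7,-.46,-.18))
st=box(.42,.56,-.13,.115)&(Z>.0125)
lab={'brown':(H>6)&(H<20)&(S>110)&(V>50),'grn':(H>55)&(H<90)&(S>120),'wht':(S<60)&(V>110)}
for n,m in lab.items(): rep('stack '+n,st&m)
rep('mat brown',box(.34,.5,.24,.42)&(Z>.012))
E
python3 st.py 3
```

```text
time_s: 5.95
tcp_pos: [0.611, -0.0033, 0.1098]
orientation: [-0.0, 0.7, 0.714, -0.001]
wrist_force: [-0.3, -0.0, -0.1]
width: 0.0679
time_s: 6.45
tcp_pos: [0.5548, 0.1211, 0.2356]
orientation: [0.001, 0.701, 0.713, 0.001]
wrist_force: [0.3, 1.2, -0.5]
width: 0.0855
time_s: 6.85
tcp_pos: [0.4919, 0.2619, 0.2341]
orientation: [-0.001, 0.697, 0.717, 0.0]
wrist_force: [-0.1, -0.2, -0.3]
width: 0.0856
red [606.8  -7.9] [11.2 76.7] 0.6 med [606.9  -9.1] z [127.4 131.5 135.3] 141
TG [677.9 386.6] [ 51.9 103.9] 52.9 med [680.9 397.8] z [27.4 32.7 39. ] 81
TG [627.1 287.5] [159.1  94.5] 1.1 med [602.5 245.6] z [29.2 33.9 38.8] 223
TW [ 511.1 -314.1] [159.5 161.4] 0.9 med [ 514.  -323.4] z [28.5 34.3 38.9] 447
stack brown [488.   56.1] [ 41.9 115.4] 0.9 med [487.8  49.2] z [68.4 72.4 76.2] 660
stack brown [488.6 -74.1] [105.4  44.5] 89.4 med [488.3 -70.8] z [65.  72.1 76.3] 690
stack grn [464.3 -66.9] [95.6  8. ] 87.5 med [464. -63.] z [25.6 54.9 59.5] 105
stack wht [463.7  47.7] [ 5.4 98.5] 1.2 med [463.1  47.6] z [52.6 56.9 60.4] 80
mat brown [432.1 280.7] [136.   81.6] 0.3 med [458.5 272.8] z [623.3 646.  675.6] 2426
mat brown [446.  289.4] [58.8 99.5] 1.1 med [441.4 252.1] z [273.8 325.8 353.2] 468
```

View pics/t3z.png

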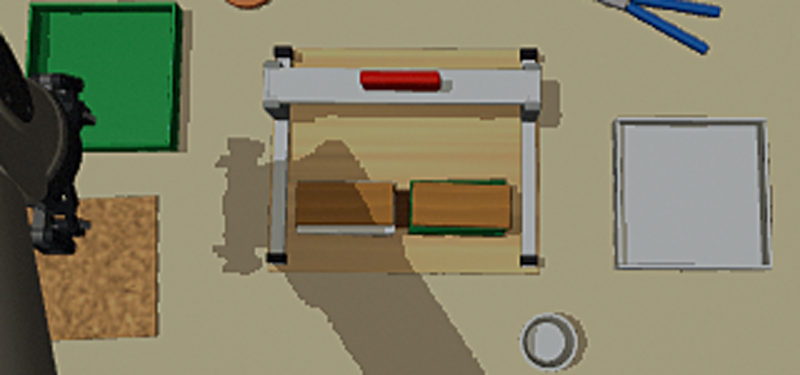

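The bar is fully back. The top spacers are at (488,49) and (488,-71), both at z≈72. I grasp the left one.

```bash
python3 -m inch '[[[-1,-43,0],0,1],[[-1,-43,0],0,1],[[-1,-43,-20],0,1],[[-1,-43,-30],0,1],[[0,-41,-30],0,1]]' 60
python3 -m inch '[[[0,0,-40],0,1],[[0,0,-30],0,1],[[0,0,-19],0,1],[[0,0,-10],0,1],[[0,0,0],0,1]]'; python3 -c "
from cell import ctrl;print(ctrl.observe()['orientation'],ctrl.observe()['wrist_force'])"
```

```text
time_s: 7.4
tcp_pos: [0.4911, 0.0423, 0.1558]
orientation: [0.001, 0.701, 0.713, 0.001]
wrist_force: [0.4, 0.9, -0.4]
width: 0.0855
time_s: 7.9
tcp_pos: [0.4906, 0.044, 0.0561]
orientation: [-0.0, 0.701, 0.713, -0.001]
wrist_force: [0.3, -0.3, 0.6]
width: 0.0855
[-1.28887091e-04  7.00798041e-01  7.13359408e-01 -6.65858072e-04] [ 0.32799229 -0.31225097  0.62452743]
```

```bash
python3 -m inch '[[[-2,5,-1],0,1],[[0,0,0],0,1],[[0,0,0],0,0],[[0,0,0],0,0],[[0,0,0],0,0]]' 60
python3 -m inch '[[[0,0,0],0,0],[[0,0,0],0,0],[[0,0,2],0,0],[[0,0,0],0,0]]'
```

```text
time_s: 8.4
tcp_pos: [0.489, 0.0501, 0.0559]
orientation: [0.0, 0.7, 0.714, 0.0]
wrist_force: [1.7, -0.2, 0.5]
width: 0.0436
time_s: 8.8
tcp_pos: [0.4889, 0.05, 0.0578]
orientation: [0.0, 0.7, 0.714, 0.0]
wrist_force: [-0.5, -0.3, -1.4]
width: 0.0424
```

```bash
python3 -m inch '[[[0,0,30],0,0],[[0,0,30],0,0],[[-10,40,20],0,0],[[-10,40,0],0,0],[[-10,40,0],0,0]]'
python3 -m inch '[[[-10,40,0],0,0],[[-10,40,0],0,0],[[-10,40,-20],0,0],[[-8,38,-30],0,0],[[0,0,-20],0,0]]'
python3 - <<'E'
from h import *
c=cam('side');save(c,'s4.png');c=cam('top');save(c,'t4.png');s=ctrl.observe();print(s['tcp_pos'],s['width'],s['orientation'])
P=pts(c)
E
```

```text
time_s: 9.3
tcp_pos: [0.4586, 0.1715, 0.1383]
orientation: [-0.0, 0.701, 0.714, 0.001]
wrist_force: [1.0, 0.9, -0.6]
width: 0.0425
time_s: 9.8
tcp_pos: [0.4185, 0.3333, 0.0657]
orientation: [-0.001, 0.698, 0.716, 0.0]
wrist_force: [1.5, -0.5, -0.9]
width: 0.0427
[0.41915306 0.32755147 0.0650662 ] 0.042672110575063864 [ 2.86841587e-04  6.99697540e-01  7.14435547e-01 -2.26245991e-03]
```

View pics/s4.png

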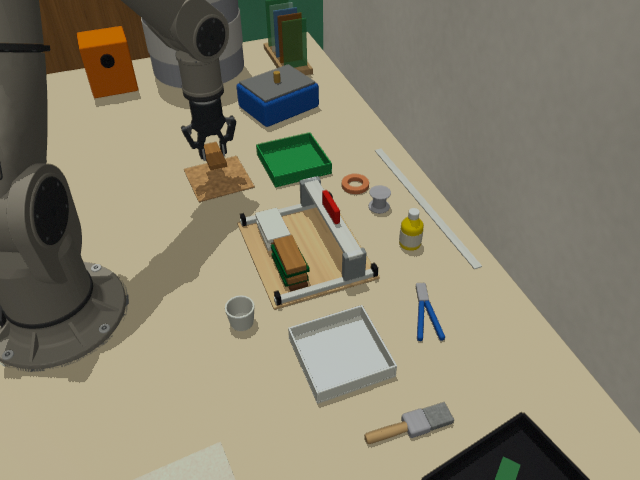

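The spacer is held upright-level at about (215,155), over the mat. I lower and release it.

```bash
python3 -m inch '[[[1,1,-30],0,0],[[0,0,-18],0,0],[[0,0,-7],0,0],[[0,0,-3],0,0],[[0,0,0],0,0]]'
python3 -m inch '[[[0,0,0],0,0.6],[[0,0,0],0,0.7],[[0,0,0],0,0.7],[[0,0,15],0,0.8],[[0,0,30],0,1]]'
python3 -m inch '[[[10,-40,50],0,1],[[10,-40,30],0,1],[[20,-40,0],0,1],[[20,-40,0],0,1],[[0,-40,0],0,1]]'
python3 -m inch '[[[0,-45,0],0,1],[[0,-45,0],0,1],[[0,-45,0],0,1],[[0,-45,0],0,1],[[0,0,0],0,1]]'
python3 st.py 5
```

```text
time_s: 10.4
tcp_pos: [0.4224, 0.3288, 0.0103]
orientation: [0.0, 0.701, 0.713, 0.0]
wrist_force: [0.2, 0.2, -1.0]
width: 0.0429
time_s: 10.9
tcp_pos: [0.4211, 0.3281, 0.0545]
orientation: [0.0, 0.7, 0.714, -0.002]
wrist_force: [0.5, -0.1, 1.4]
width: 0.0811
time_s: 11.4
tcp_pos: [0.4815, 0.1373, 0.1242]
orientation: [0.001, 0.701, 0.714, 0.001]
wrist_force: [1.2, -1.0, -0.5]
width: 0.0853
time_s: 11.9
tcp_pos: [0.4788, -0.0469, 0.1239]
orientation: [0.001, 0.703, 0.711, 0.0]
wrist_force: [0.9, 0.4, -0.3]
width: 0.0849
red [571.5 -26.1] [39.5 82.5] 89.2 med [608.5 -31.4] z [128.4 132.  136.7] 58
TG [626.5 320.7] [159.7 161.7] 1.3 med [602.  304.3] z [28.3 34.1 38.5] 405
TW [ 511.  -314.5] [159.6 162.1] 1.1 med [ 514.1 -324.2] z [28.8 34.4 38.6] 461
stack brown [ 488.  -119.1] [16.2 44.2] 75.9 med [ 483.8 -116.4] z [43.  71.2 75.3] 80
stack wht [490.7 -49.1] [59.4 15.7] 71.8 med [489.  -50.5] z [511.1 513.3 515.7] 129
stack wht [472.4  48.6] [115.6  56.4] 69.0 med [464.   15.3] z [ 53.3 547.5 553.8] 310
stack wht [438.3 -81.6] [18.6 33.9] 77.3 med [438.7 -83.4] z [549.5 551.6 554. ] 157
mat brown [423.5 328.5] [106.1  47.2] 89.8 med [421.9 325.5] z [18.  22.3 26.3] 655
```

View pics/t5z.png

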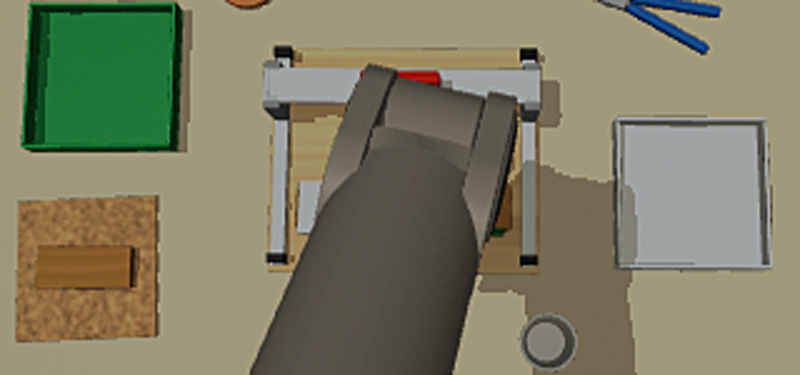

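The first spacer lies centred on the mat, top at z≈22. Next is the right-hand top spacer.

```bash
python3 -m inch '[[[7,-20,0],0,1],[[0,0,-30],0,1],[[0,0,-25],0,1],[[0,0,-8],0,1],[[0,0,0],0,1]]' 60
```

```text
time_s: 12.45
tcp_pos: [0.4859, -0.0605, 0.0593]
orientation: [-0.001, 0.7, 0.714, -0.001]
wrist_force: [0.5, 1.0, 0.0]
width: 0.0856
```

```bash
python3 -m inch '[[[2,-11,-4],0,1],[[0,0,0],0,1],[[0,0,0],0,0],[[0,0,0],0,0],[[0,0,0],0,0]]'
python3 -m inch '[[[0,0,0],0,0],[[0,0,0],0,0],[[0,0,2],0,0],[[0,0,0],0,0]]'
```

```text
time_s: 12.95
tcp_pos: [0.4885, -0.072, 0.0558]
orientation: [0.0, 0.7, 0.714, 0.0]
wrist_force: [-0.5, 0.8, 5.2]
width: 0.0441
time_s: 13.35
tcp_pos: [0.4884, -0.072, 0.0577]
orientation: [0.0, 0.7, 0.714, 0.0]
wrist_force: [0.7, 0.6, -1.0]
width: 0.0426
```

```bash
python3 -m inch '[[[0,0,30],0,0],[[0,0,30],0,0],[[-6,40,20],0,0],[[-6,40,0],0,0],[[-6,40,0],0,0]]'
python3 -m inch '[[[-6,40,0],0,0],[[-6,40,0],0,0],[[-6,40,0],0,0],[[-6,40,0],0,0],[[-6,40,0],0,0]]'
python3 -m inch '[[[-10,40,-20],0,0],[[-9,40,-30],0,0],[[0,0,-20],0,0],[[0,0,-10],0,0],[[0,0,0],0,0]]'
python3 - <<'E'
from h import *
c=cam('side');save(c,'s6.png');s=ctrl.observe();print(s['tcp_pos'],s['width'],s['orientation'])
cv2.imwrite('pics/s6z.png',cv2.resize(c['color'][90:330,150:400,::-1],None,fx=2.4,fy=2.4))
E
```

```text
time_s: 13.85
tcp_pos: [0.4702, 0.0494, 0.1382]
orientation: [0.0, 0.701, 0.714, 0.001]
wrist_force: [0.5, 0.0, -0.1]
width: 0.043
time_s: 14.35
tcp_pos: [0.4397, 0.2496, 0.1375]
orientation: [-0.0, 0.7, 0.714, 0.0]
wrist_force: [0.8, -0.3, -0.9]
width: 0.0427
time_s: 14.85
tcp_pos: [0.4211, 0.3259, 0.057]
orientation: [0.0, 0.701, 0.713, -0.001]
wrist_force: [-0.7, -0.8, -0.2]
width: 0.0426
[0.42178965 0.32610764 0.05802613] 0.04268532332176696 [ 2.11222573e-04  7.00889314e-01  7.13269866e-01 -4.73568342e-04]
```

View pics/s6z.png

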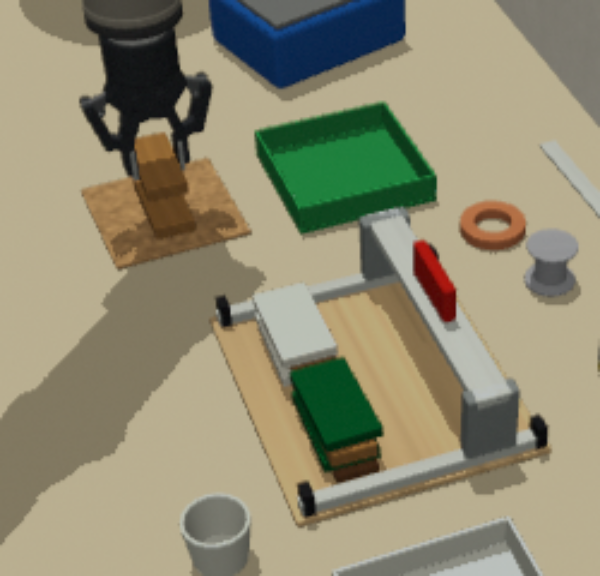

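```bash
python3 -m inch '[[[0,2,-20],0,0],[[0,0,-10],0,0],[[0,0,-4],0,0],[[0,0,0],0,0]]'
python3 -m inch '[[[0,0,0],0,0.6],[[0,0,0],0,0.7],[[0,0,0],0,0.7],[[0,0,15],0,0.8],[[0,0,30],0,1]]'
python3 -m inch '[[[10,-40,50],0,1],[[10,-40,20],0,1],[[20,-40,0],0,1],[[15,-40,0],0,1],[[10,-40,0],0,1]]'
python3 st.py 7
```

```text
time_s: 15.3
tcp_pos: [0.4217, 0.3288, 0.0242]
orientation: [0.0, 0.701, 0.713, -0.0]
wrist_force: [0.7, -0.1, 0.4]
width: 0.0422
time_s: 15.8
tcp_pos: [0.4207, 0.3284, 0.069]
orientation: [0.0, 0.7, 0.714, -0.001]
wrist_force: [0.3, 0.4, 0.4]
width: 0.0807
time_s: 16.3
tcp_pos: [0.4851, 0.1369, 0.1291]
orientation: [0.0, 0.7, 0.714, 0.001]
wrist_force: [0.2, -0.5, -0.6]
width: 0.0859
red [606.8  -7.8] [10.6 76.8] 0.5 med [606.9  -9.2] z [128.5 132.1 136.2] 137
TG [624.5 367. ] [ 74.9 159.3] 88.8 med [626.3 396.9] z [27.9 33.  38.5] 160
TG [686.4 259.2] [93.5 47.6] 44.4 med [698.  245.8] z [27.6 33.3 39.4] 93
TW [ 511.1 -313.9] [159.5 161.4] 0.8 med [ 513.8 -324.4] z [28.6 34.3 39. ] 468
stack grn [489.6 -67.3] [53.  99.4] 0.9 med [487.  -67.7] z [50.7 56.5 60.5] 811
stack wht [456.2  87.7] [51.  18.2] 12.4 med [460.1  86. ] z [552.5 555.7 558.4] 199
stack wht [487.4  48.5] [52.9 99.1] 1.5 med [486.6  48.2] z [52.8 56.3 60. ] 793
mat brown [422.  376.2] [30.3 43.8] 82.6 med [422.9 370.4] z [34.1 38.1 41.7] 116
```

View pics/t7z.png

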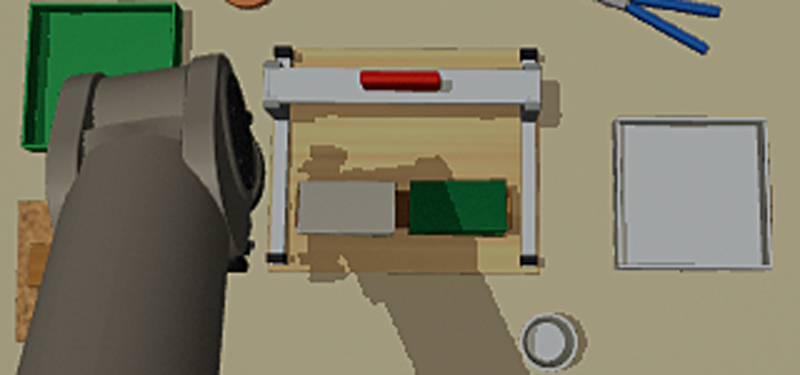

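Each stack is now topped by glass at z≈56, white at (487,48) and green at (490,-67). Next I grasp the upper white.

```bash
python3 -m inch '[[[0,-40,0],0,1],[[2,-40,-20],0,1],[[0,0,-30],0,1],[[0,0,-20],0,1],[[0,0,0],0,1]]' 70;python3 -c "
from h import *
cam('side');print(ctrl.observe()['tcp_pos'])"
```

```text
time_s: 16.85
tcp_pos: [0.485, 0.0578, 0.0566]
orientation: [-0.001, 0.701, 0.713, -0.001]
wrist_force: [0.6, 0.4, 0.8]
width: 0.0853
[0.48578243 0.05807018 0.05778493]
```

```bash
python3 -m inch '[[[2,-9,-10],0,1],[[0,0,-5],0,1],[[0,0,0],0,0],[[0,0,0],0,0],[[0,0,0],0,0]]'
python3 -m inch '[[[0,0,0],0,0],[[0,0,0],0,0],[[0,0,2],0,0],[[0,0,0],0,0]]'
```

```text
time_s: 17.4
tcp_pos: [0.4885, 0.0499, 0.0437]
orientation: [-0.0, 0.7, 0.714, 0.001]
wrist_force: [-4.5, -0.0, 18.1]
width: 0.0524
time_s: 17.8
tcp_pos: [0.4884, 0.0498, 0.0451]
orientation: [0.0, 0.7, 0.714, 0.0]
wrist_force: [-0.2, -0.0, -2.4]
width: 0.0516
```

```bash
python3 -m inch '[[[0,0,30],0,0],[[0,0,30],0,0],[[0,-40,20],0,0],[[0,-40,0],0,0],[[0,-40,0],0,0]]'
python3 -m inch '[[[0,-40,0],0,0],[[0,-40,0],0,0],[[0,-40,0],0,0],[[-1,-40,0],0,0],[[-1,-40,0],0,0]]'
python3 -m inch '[[[-1,-40,-20],0,0],[[-1,-26,-25],0,0],[[0,0,0],0,0],[[0,0,0],0,0]]'
python3 - <<'E'
from h import *
c=cam('side');save(c,'s8.png');s=ctrl.observe();print(s['tcp_pos'],s['width'],s['orientation'])
cv2.imwrite('pics/s8z.png',cv2.resize(c['color'][200:420,200:450,::-1],None,fx=2.4,fy=2.4))
E
python3 st.py 8 | grep T
```

```text
time_s: 18.3
tcp_pos: [0.4884, -0.0714, 0.1254]
orientation: [0.0, 0.7, 0.714, 0.001]
wrist_force: [0.7, -0.1, -1.5]
width: 0.0521
time_s: 18.8
tcp_pos: [0.4859, -0.272, 0.1246]
orientation: [-0.0, 0.7, 0.714, 0.0]
wrist_force: [0.8, 1.6, -1.6]
width: 0.0518
time_s: 19.2
tcp_pos: [0.4835, -0.3368, 0.079]
orientation: [-0.001, 0.701, 0.713, -0.0]
wrist_force: [0.3, 0.2, -1.7]
width: 0.052
[ 0.48420262 -0.33607068  0.07962988] 0.051627061757297844 [-3.25502468e-04  7.00368244e-01  7.13781631e-01  2.65273515e-06]
TG [626.6 320.8] [159.7 161.3] 1.1 med [605.1 303.8] z [28.  33.8 38.5] 407
TW [ 554.1 -271.2] [101.8 205.9] 45.4 med [ 586.7 -239.9] z [28.5 33.7 39.6] 208
```

View pics/s8z.png

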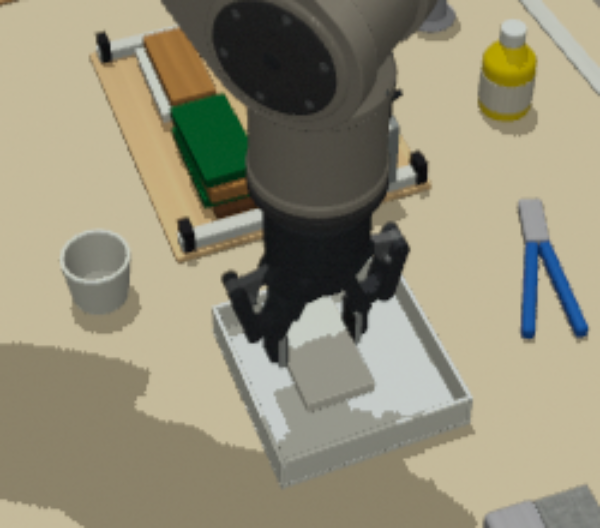

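View pics/t8z.png

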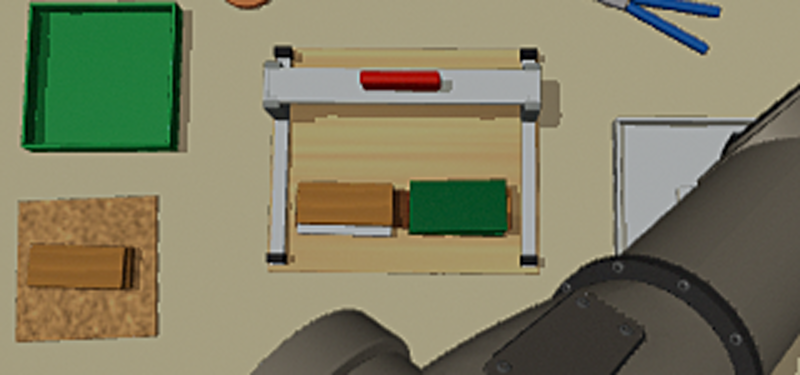

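The plate is held level over the front part of the white tray, and the tray has not moved. I lower it in.

```bash
python3 -m inch '[[[-1,0,-35],0,0],[[0,0,-25],0,0],[[0,0,-10],0,0],[[0,0,-4],0,0],[[0,0,0],0,0]]'
python3 -m inch '[[[0,0,-1],0,0],[[0,0,0],0,0.72],[[0,0,0],0,0.72],[[0,0,0],0,0.72],[[0,0,0],0,0.72]]'
```

```text
time_s: 19.8
tcp_pos: [0.4837, -0.3364, 0.0062]
orientation: [0.0, 0.7, 0.714, 0.0]
wrist_force: [0.5, 0.3, -0.6]
width: 0.0519
time_s: 20.3
tcp_pos: [0.4833, -0.3367, 0.0048]
orientation: [0.0, 0.7, 0.714, 0.0]
wrist_force: [0.2, 0.3, -0.5]
width: 0.0617
```

```bash
python3 -m inch '[[[0,0,10],0,0.72],[[0,0,30],0,0.72],[[0,0,40],0,0.9],[[0,40,40],0,1],[[0,40,0],0,1]]'
python3 -m inch '[[[0,40,0],0,1],[[0,40,0],0,1],[[2,40,0],0,1],[[4,40,0],0,1],[[0,0,0],0,1]]'
python3 st.py 9; python3 -c "
from h import *
c=cam('side');cv2.imwrite('pics/s9z.png',cv2.resize(c['color'][90:420,150:450,::-1],None,fx=1.8,fy=1.8));print(ctrl.observe()['tcp_pos'])"
```

```text
time_s: 20.8
tcp_pos: [0.4846, -0.263, 0.1244]
orientation: [0.003, 0.702, 0.713, 0.001]
wrist_force: [1.1, 0.8, -1.0]
width: 0.0853
time_s: 21.3
tcp_pos: [0.4898, -0.096, 0.1204]
orientation: [-0.001, 0.698, 0.716, 0.001]
wrist_force: [-0.2, 0.0, 0.2]
width: 0.0853
red [606.5  -4.1] [11.  69.5] 0.9 med [607.3  -4.2] z [127.8 131.7 135.4] 122
TG [626.9 321. ] [160.2 161.1] 1.2 med [603.  301.3] z [28.1 33.9 38.3] 402
TW [ 511.1 -313.7] [159.5 161.8] 1.0 med [ 516.1 -325.3] z [28.3 34.3 38.8] 463
stack brown [483.1  34.8] [142.   74.4] 69.9 med [491.7  57.7] z [39.7 44.3 48.3] 566
stack wht [ 501.2 -101. ] [59.1 14.5] 64.3 med [ 500.1 -101.7] z [507.3 510.  511.9] 144
stack wht [472.  -40.9] [15.8 46.1] 43.8 med [473.1 -43.6] z [545.2 548.3 550.5] 164
stack wht [ 442.4 -124.8] [43.8  9.7] 0.4 med [ 442.5 -125.2] z [545.2 547.8 550.5] 124
stack wht [465.1  65. ] [ 9.  71.6] 0.4 med [465.6  63. ] z [23.9 27.9 32.5] 92
mat brown [421.2 332.5] [ 45.9 115.8] 0.4 med [420.8 324.4] z [22.8 38.2 42.5] 722
[ 0.48938472 -0.10036334  0.12047857]
```

View pics/s9z.png

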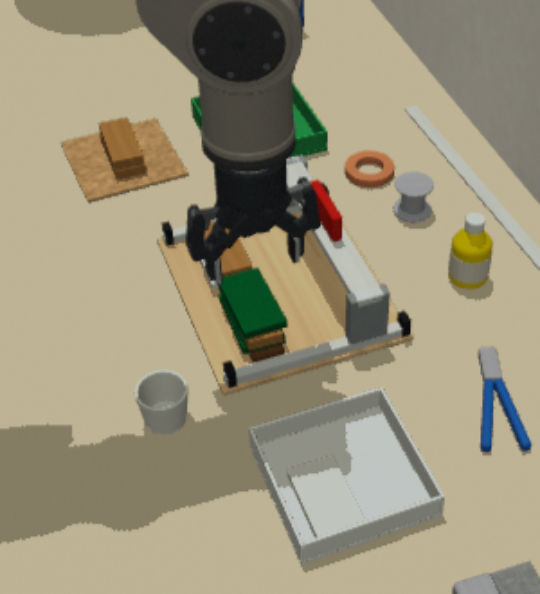

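View pics/t9z.png

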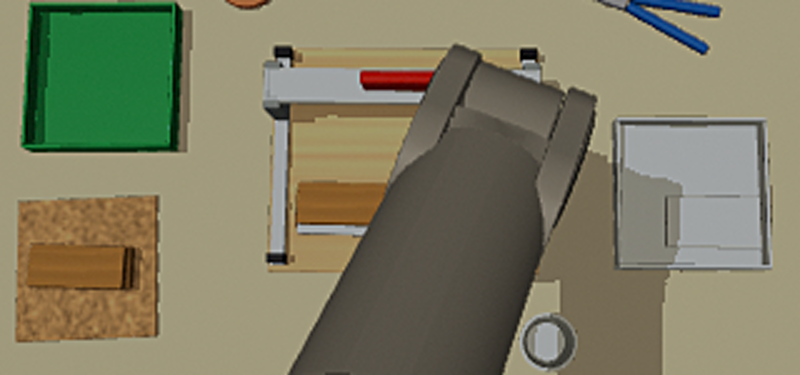

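The first white plate lies flat in its tray: top zoom cols 667-767, rows 196-248. Next is the upper green.

```bash
python3 -m inch '[[[0,33,-20],0,1],[[0,0,-30],0,1],[[0,0,-20],0,1],[[0,0,-7],0,1],[[0,0,0],0,1]]' 70
python3 -m inch '[[[0,0,0],0,1],[[0,0,0],0,0],[[0,0,0],0,0],[[0,0,0],0,0],[[0,0,0],0,0]]'
python3 -m inch '[[[0,0,0],0,0],[[0,0,2],0,0],[[0,0,0],0,0]]'
```

```text
time_s: 21.9
tcp_pos: [0.4887, -0.0695, 0.0426]
orientation: [-0.0, 0.701, 0.713, -0.001]
wrist_force: [0.0, 0.7, 0.8]
width: 0.0856
time_s: 22.4
tcp_pos: [0.4897, -0.0683, 0.044]
orientation: [0.0, 0.7, 0.714, 0.001]
wrist_force: [-5.2, -0.3, 21.3]
width: 0.0523
time_s: 22.7
tcp_pos: [0.4894, -0.0682, 0.0453]
orientation: [0.0, 0.7, 0.714, 0.0]
wrist_force: [0.5, 0.3, -1.6]
width: 0.0519
```

```bash
python3 -m inch '[[[0,0,30],0,0],[[0,0,40],0,0],[[0,40,30],0,0],[[0,40,10],0,0],[[5,40,0],0,0]]'
python3 -m inch '[[[10,40,0],0,0],[[15,40,0],0,0],[[15,40,0],0,0],[[15,40,0],0,0],[[15,40,0],0,0]]'
python3 -m inch '[[[15,40,0],0,0],[[15,40,0],0,0],[[5,11,-30],0,0],[[0,0,-30],0,0],[[0,0,0],0,0]]'
python3 - <<'E'
from h import *
c=cam('side');s=ctrl.observe();print(s['tcp_pos'],s['width'],s['orientation'])
cv2.imwrite('pics/s10z.png',cv2.resize(c['color'][50:330,150:450,::-1],None,fx=2,fy=2))
E
python3 st.py 10 | grep T
```

```text
time_s: 23.2
tcp_pos: [0.4945, 0.0534, 0.1568]
orientation: [0.0, 0.701, 0.714, 0.002]
wrist_force: [0.8, -0.4, -2.2]
width: 0.0521
time_s: 23.7
tcp_pos: [0.5643, 0.2536, 0.1548]
orientation: [-0.0, 0.7, 0.714, -0.0]
wrist_force: [1.0, -0.8, -1.2]
width: 0.0515
time_s: 24.2
tcp_pos: [0.5967, 0.342, 0.0907]
orientation: [-0.0, 0.7, 0.714, -0.003]
wrist_force: [-0.0, -0.3, -2.2]
width: 0.0515
[0.59802151 0.34195406 0.09330083] 0.05154608205453739 [-1.65489709e-04  7.00394476e-01  7.13753251e-01 -1.96151280e-03]
TG [626.7 319.9] [160.8 159.8] 1.0 med [578.1 260.5] z [28.7 34.7 39. ] 288
TW [ 511.  -313.8] [159.1 161. ] 0.8 med [ 513.4 -323.7] z [28.6 34.3 38.8] 458
```

View pics/s10z.png

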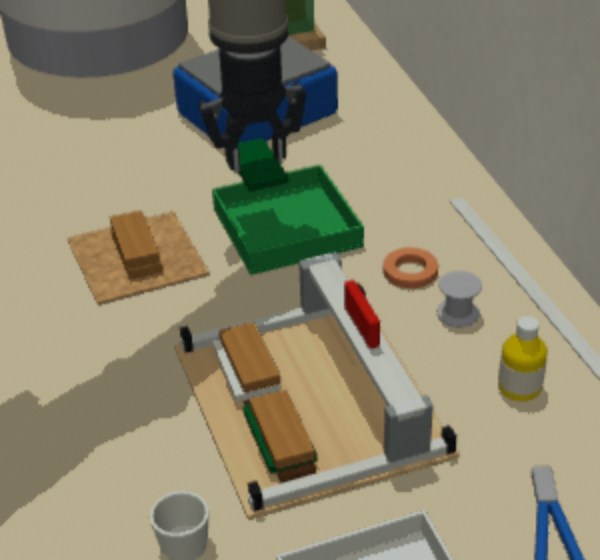

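View pics/t10z.png

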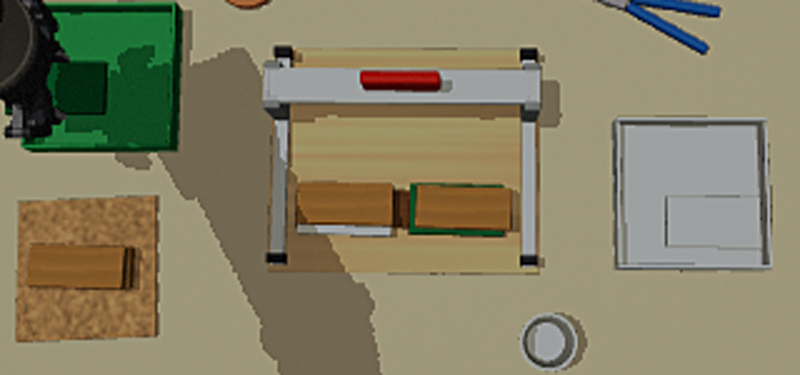

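```bash
python3 -m inch '[[[1,1,-40],0,0],[[0,0,-30],0,0],[[0,0,-12],0,0],[[0,0,-5],0,0],[[0,0,0],0,0]]'
python3 -m inch '[[[0,0,-1],0,0],[[0,0,0],0,0],[[0,0,0],0,0.72],[[0,0,0],0,0.72],[[0,0,0],0,0.72]]'
```

```text
time_s: 24.8
tcp_pos: [0.6009, 0.3438, 0.0092]
orientation: [0.0, 0.7, 0.714, 0.001]
wrist_force: [-0.2, 0.3, -2.1]
width: 0.0521
time_s: 25.3
tcp_pos: [0.6003, 0.3439, 0.0072]
orientation: [-0.0, 0.7, 0.714, 0.0]
wrist_force: [0.8, 0.5, 0.0]
width: 0.0616
```

```bash
python3 -m inch '[[[0,0,10],0,0.72],[[0,0,30],0,0.72],[[0,0,40],0,0.9],[[0,-40,40],0,1],[[-15,-40,20],0,1]]'
python3 -m inch '[[[-20,-40,0],0,1],[[-25,-40,0],0,1],[[-20,-40,0],0,1],[[-20,-20,0],0,1],[[0,0,0],0,1]]'
python3 st.py 11; python3 -c "
from h import *
c=cam('side');print(ctrl.observe()['tcp_pos'])"
```

```text
time_s: 25.8
tcp_pos: [0.5871, 0.2686, 0.1457]
orientation: [0.001, 0.7, 0.714, 0.002]
wrist_force: [1.5, -1.1, 0.9]
width: 0.0852
time_s: 26.3
tcp_pos: [0.4981, 0.1252, 0.143]
orientation: [-0.001, 0.702, 0.712, -0.0]
wrist_force: [-0.4, 0.3, 0.3]
width: 0.0852
red [606.7  -7.9] [11.2 76.8] 0.6 med [607.  -9.] z [128.7 132.3 135.5] 140
TG [624.6 382.8] [158.6  36.2] 1.9 med [614.4 397. ] z [27.8 33.1 38.6] 162
TG [699.4 273.4] [91.9 39.1] 62.2 med [703.8 255. ] z [28.8 32.  39.5] 81
TW [ 511.  -314.1] [159.3 162.3] 1.0 med [ 511.4 -323.6] z [28.9 34.6 38.8] 460
stack brown [491.3  46.9] [ 43.  122.4] 1.1 med [490.8  46.8] z [16.4 44.2 48.5] 711
stack brown [489.6 -76.5] [106.   43.3] 88.9 med [488.9 -75.4] z [40.  44.3 48.1] 641
stack grn [488.7 -65. ] [51.2 95.2] 1.1 med [466.  -36.8] z [23.6 28.1 32.6] 111
stack wht [511.  106.2] [19.4 17.7] 0.9 med [511.7 105.2] z [529.8 532.6 549.2] 89
stack wht [466.2  77.7] [53.  17.8] 8.6 med [470.5  75.6] z [564.3 568.1 570.5] 229
stack wht [465.  53.] [95.7  8.1] 88.2 med [464.7  52.9] z [24.8 28.7 32.2] 113
mat brown [420.8 367.7] [23.9 43.7] 83.0 med [422.7 367.7] z [34.1 38.6 43. ] 143
[0.50040096 0.12843941 0.14316566]
```

View pics/t11z.png

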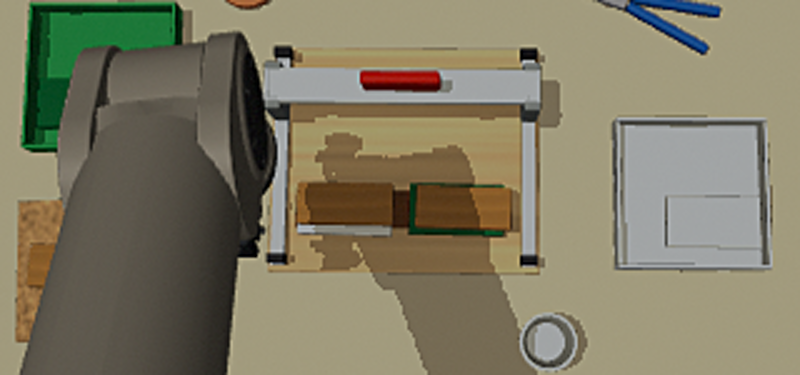

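```bash
python3 - <<'E'
from h import *
import json
c=cam('side')
c=cam('top')
for u,v,h in((297,183,.044),(392,227,.044),(415,184,.044),(510,229,.044),(27,243,.038),(122,288,.038)): print(u,v,(ray(c,140+u/2.5-.3,190+v/2.5-.3,h)*1000).round(1))
E
```

```text
297 183 [511.5 101.5  44. ]
392 227 [467.3   0.6  44. ]
415 184 [512.8 -22.2  44. ]
510 229 [ 467.6 -122.    44. ]
27 243 [443.7 382.5  38. ]
122 288 [399.  279.6  38. ]
```

```bash
python3 -m inch '[[[-5,-40,0],0,1],[[-5,-37,-30],0,1],[[0,0,-35],0,1],[[0,0,-30],0,1],[[0,0,-15],0,1]]' 60
python3 -m inch '[[[0,0,-4],0,1],[[0,0,0],0,1],[[0,0,0],0,1]]'
```

```text
time_s: 27.0
tcp_pos: [0.4898, 0.0516, 0.0299]
orientation: [-0.0, 0.7, 0.714, -0.001]
wrist_force: [0.6, 1.1, 1.7]
width: 0.0855
time_s: 27.3
tcp_pos: [0.4909, 0.0517, 0.0289]
orientation: [0.0, 0.7, 0.714, 0.0]
wrist_force: [0.2, -0.4, -0.2]
width: 0.0851
```

```bash
python3 -m inch '[[[-1,0,-1],0,1],[[0,0,0],0,0],[[0,0,0],0,0],[[0,0,0],0,0],[[0,0,0],0,0]]'
python3 -m inch '[[[0,0,0],0,0],[[0,0,2],0,0],[[0,0,0],0,0]]'
```

```text
time_s: 27.8
tcp_pos: [0.4894, 0.0515, 0.0278]
orientation: [-0.0, 0.7, 0.714, 0.0]
wrist_force: [-3.0, 1.0, 13.7]
width: 0.0428
time_s: 28.1
tcp_pos: [0.4893, 0.0514, 0.0295]
orientation: [0.0, 0.7, 0.714, 0.0]
wrist_force: [0.3, -0.5, -1.1]
width: 0.0428
```

```bash
python3 -m inch '[[[0,0,30],0,0],[[0,0,40],0,0],[[-10,40,30],0,0],[[-10,40,0],0,0],[[-10,40,0],0,0]]'
python3 -m inch '[[[-10,40,0],0,0],[[-10,40,0],0,0],[[-10,40,0],0,0],[[-8,37,-20],0,0],[[0,0,-25],0,0]]'
python3 -m inch '[[[0,0,-10],0,0],[[0,0,0],0,0],[[0,0,0],0,0]]'
python3 - <<'E'
from h import *
c=cam('side');s=ctrl.observe();print(s['tcp_pos'],s['width'],s['orientation'])
cv2.imwrite('pics/s12z.png',cv2.resize(c['color'][50:330,150:450,::-1],None,fx=2,fy=2))
E
```

```text
time_s: 28.6
tcp_pos: [0.4593, 0.1723, 0.1297]
orientation: [-0.0, 0.701, 0.714, 0.001]
wrist_force: [0.3, 0.8, -0.7]
width: 0.0427
time_s: 29.1
tcp_pos: [0.42, 0.3336, 0.0835]
orientation: [-0.001, 0.698, 0.716, 0.002]
wrist_force: [1.2, -0.4, -0.7]
width: 0.0422
time_s: 29.4
tcp_pos: [0.422, 0.3266, 0.0743]
orientation: [0.0, 0.701, 0.713, -0.0]
wrist_force: [-0.1, 0.6, -0.0]
width: 0.0424
[0.42221944 0.32698778 0.07461352] 0.04285220982998917 [2.26388774e-05 7.01008784e-01 7.13152489e-01 4.60466241e-04]
```

View pics/s12z.png

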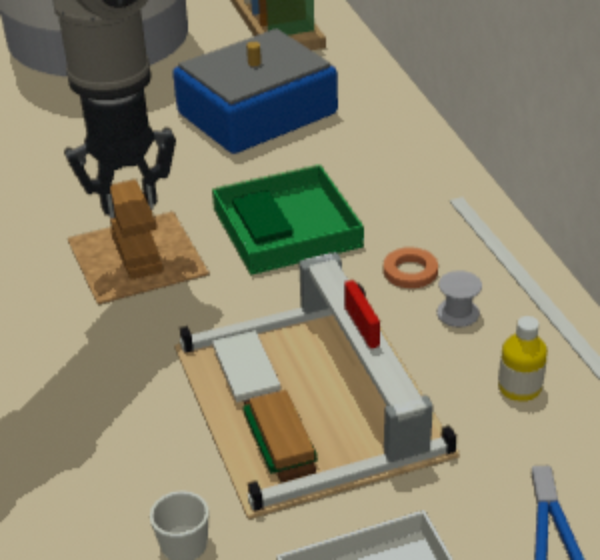

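```bash
python3 -m inch '[[[0,2,-20],0,0],[[0,0,-10],0,0],[[0,0,-4],0,0],[[0,0,0],0,0],[[0,0,0],0,0]]'
python3 -m inch '[[[0,0,0],0,0.6],[[0,0,0],0,0.7],[[0,0,0],0,0.7],[[0,0,15],0,0.8],[[0,0,30],0,1]]'
python3 -m inch '[[[10,-40,40],0,1],[[10,-40,0],0,1],[[20,-40,0],0,1],[[15,-40,0],0,1],[[10,-40,0],0,1]]'
python3 -m inch '[[[0,-45,0],0,1],[[0,-45,0],0,1],[[0,-45,0],0,1],[[0,-45,0],0,1],[[0,0,0],0,1]]'
python3 st.py 13; python3 -c "
from h import *
c=cam('side');print(ctrl.observe()['tcp_pos'])"
```

```text
time_s: 29.95
tcp_pos: [0.4217, 0.3296, 0.0402]
orientation: [-0.0, 0.701, 0.714, 0.0]
wrist_force: [-0.1, -0.0, -0.8]
width: 0.0425
time_s: 30.45
tcp_pos: [0.4206, 0.3287, 0.0846]
orientation: [0.0, 0.7, 0.714, -0.002]
wrist_force: [-0.9, 0.5, 0.7]
width: 0.0806
time_s: 30.95
tcp_pos: [0.486, 0.1332, 0.1208]
orientation: [0.0, 0.7, 0.714, 0.001]
wrist_force: [0.7, 0.2, -0.4]
width: 0.0855
time_s: 31.45
tcp_pos: [0.4847, -0.0511, 0.1209]
orientation: [0.001, 0.703, 0.711, 0.0]
wrist_force: [0.8, 0.7, 0.5]
width: 0.0856
TG [626.7 320.8] [159.5 160.9] 1.5 med [609.2 308.3] z [27.8 33.8 38.8] 421
TW [ 511.2 -313.8] [159.6 161.3] 0.9 med [ 515.1 -325.5] z [28.6 34.1 38.9] 456
stack brown [ 487.6 -120.5] [14.4 44.3] 73.5 med [ 481.6 -118.6] z [39.6 44.4 49. ] 66
stack wht [496.5 -53.7] [60.1 14.3] 70.2 med [495.6 -53.3] z [507.8 510.6 512.5] 144
stack wht [469.3  52.3] [120.6  64.4] 68.3 med [470.9  14.5] z [ 25.2 543.2 550.8] 316
stack wht [441.  -83.8] [18.4 38.3] 76.8 med [442.5 -86.3] z [546.2 548.8 551.3] 168
mat brown [422.6 327.3] [102.5  48. ] 89.8 med [420.1 321.3] z [24.5 54.  58.2] 750
[ 0.48514144 -0.0462645   0.12036413]
```

View pics/t13z.png

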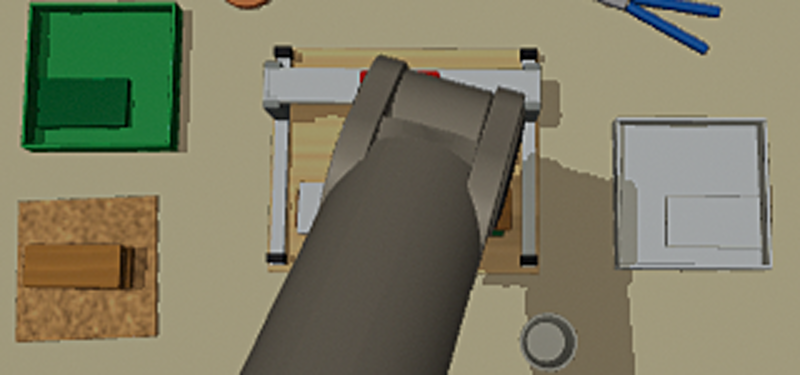

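The pile is three high (top z≈54) and aligned. Next is the last spacer.

```bash
python3 -m inch '[[[5,-26,0],0,1],[[0,0,-35],0,1],[[0,0,-35],0,1],[[0,0,-18],0,1],[[0,0,0],0,1]]' 60
python3 -m inch '[[[0,0,-4],0,1],[[0,0,0],0,1],[[0,0,0],0,1]]'
```

```text
time_s: 32.05
tcp_pos: [0.4889, -0.0699, 0.03]
orientation: [-0.001, 0.7, 0.714, -0.001]
wrist_force: [0.6, -0.5, 0.1]
width: 0.0854
time_s: 32.35
tcp_pos: [0.4908, -0.0708, 0.0285]
orientation: [0.0, 0.7, 0.714, 0.001]
wrist_force: [0.8, 0.4, 0.6]
width: 0.0856
```

```bash
python3 -m inch '[[[-1,-1,-1],0,1],[[0,0,0],0,0],[[0,0,0],0,0],[[0,0,0],0,0],[[0,0,0],0,0]]'
python3 -m inch '[[[0,0,0],0,0],[[0,0,2],0,0],[[0,0,0],0,0]]'
python3 -m inch '[[[0,0,30],0,0],[[0,0,40],0,0],[[-6,40,40],0,0],[[-6,40,0],0,0],[[-6,40,0],0,0]]'
python3 -m inch '[[[-6,40,0],0,0],[[-6,40,0],0,0],[[-6,40,0],0,0],[[-6,40,0],0,0],[[-6,40,0],0,0]]'
python3 -m inch '[[[-10,40,-20],0,0],[[-9,40,-15],0,0],[[-1,0,-5],0,0],[[0,0,0],0,0],[[0,0,0],0,0]]'
python3 - <<'E'
from h import *
c=cam('side');s=ctrl.observe();print(s['tcp_pos'],s['width'],s['orientation'])
cv2.imwrite('pics/s14z.png',cv2.resize(c['color'][50:330,150:450,::-1],None,fx=2,fy=2))
E
```

```text
time_s: 32.85
tcp_pos: [0.4893, -0.0722, 0.0269]
orientation: [0.0, 0.7, 0.714, 0.0]
wrist_force: [-2.5, -0.2, 10.1]
width: 0.0428
time_s: 33.15
tcp_pos: [0.4891, -0.0722, 0.0287]
orientation: [0.0, 0.7, 0.714, 0.0]
wrist_force: [0.1, 0.0, -0.4]
width: 0.0427
time_s: 33.65
tcp_pos: [0.472, 0.0444, 0.1347]
orientation: [0.0, 0.701, 0.714, 0.001]
wrist_force: [-0.0, 0.1, -1.2]
width: 0.0426
time_s: 34.15
tcp_pos: [0.4412, 0.2446, 0.1337]
orientation: [-0.0, 0.7, 0.714, 0.0]
wrist_force: [0.8, -0.0, 0.2]
width: 0.0424
time_s: 34.65
tcp_pos: [0.4221, 0.3219, 0.0938]
orientation: [0.0, 0.701, 0.713, -0.0]
wrist_force: [0.1, 0.8, 0.0]
width: 0.043
[0.42240655 0.32181944 0.09406636] 0.04243104496586863 [1.06752245e-04 7.00990823e-01 7.13170278e-01 9.52654875e-05]
```

View pics/s14z.png

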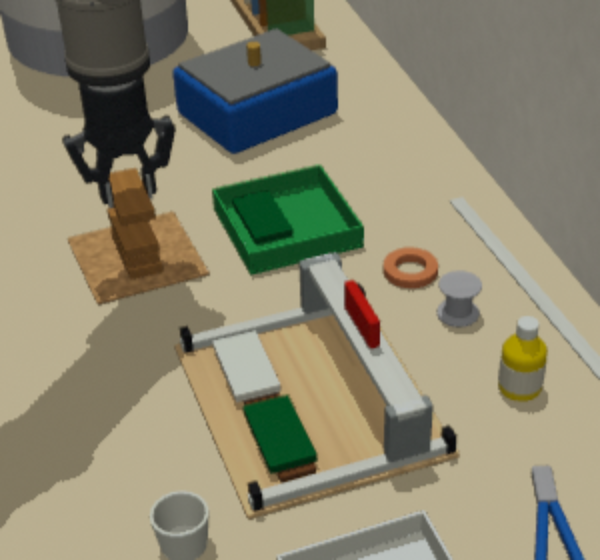

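```bash
python3 -m inch '[[[0,7,-20],0,0],[[0,0,-12],0,0],[[0,0,-5],0,0],[[0,0,-1],0,0],[[0,0,0],0,0]]'
python3 -m inch '[[[0,0,0],0,0.6],[[0,0,0],0,0.7],[[0,0,0],0,0.7],[[0,0,15],0,0.8],[[0,0,30],0,1]]'
python3 -m inch '[[[10,-40,40],0,1],[[10,-40,0],0,1],[[20,-40,0],0,1],[[15,-40,0],0,1],[[10,-40,0],0,1]]'
python3 -m inch '[[[0,-45,0],0,1],[[0,-45,0],0,1],[[0,-45,0],0,1],[[0,-45,0],0,1],[[0,-45,0],0,1]]'
python3 -m inch '[[[0,-45,0],0,1],[[0,-45,0],0,1],[[0,0,0],0,1]]'
python3 st.py 15; python3 -c "
from h import *
c=cam('side');print(ctrl.observe()['tcp_pos']);cv2.imwrite('pics/s15z.png',cv2.resize(c['color'][50:330,150:450,::-1],None,fx=2,fy=2))"
```

```text
time_s: 35.2
tcp_pos: [0.4221, 0.3295, 0.056]
orientation: [0.0, 0.701, 0.713, 0.0]
wrist_force: [0.1, 0.9, 0.3]
width: 0.0427
time_s: 35.7
tcp_pos: [0.4211, 0.3291, 0.1006]
orientation: [0.0, 0.7, 0.714, -0.002]
wrist_force: [-0.1, 1.1, 0.1]
width: 0.0807
time_s: 36.2
tcp_pos: [0.4864, 0.1336, 0.1368]
orientation: [0.0, 0.7, 0.714, 0.001]
wrist_force: [1.1, -0.1, 1.1]
width: 0.0856
time_s: 36.7
tcp_pos: [0.4854, -0.0916, 0.1367]
orientation: [0.0, 0.7, 0.714, 0.001]
wrist_force: [1.2, -0.4, -0.1]
width: 0.0855
time_s: 37.0
tcp_pos: [0.4847, -0.1862, 0.137]
orientation: [0.001, 0.703, 0.711, -0.0]
wrist_force: [-0.4, 0.3, -0.3]
width: 0.0854
red [606.8  -7.9] [10.5 76.8] 0.8 med [606.8  -9. ] z [127.8 131.6 135.1] 139
TG [626.  320.5] [158.7 159.9] 1.4 med [581.8 354.8] z [28.3 34.2 38.6] 338
TG [698.9 281.5] [106.3  43.9] 63.9 med [703.6 257.4] z [28.  33.6 37.9] 86
TW [ 511.3 -341. ] [159.5 109.1] 0.5 med [ 473.2 -389.3] z [28.5 34.6 39.3] 228
stack brown [489.   -7.9] [40.1 13.4] 1.4 med [490.2  -8.9] z [13.2 16.2 20.1] 75
stack grn [487.6 -60.4] [96.5 76.5] 74.5 med [489.9 -60. ] z [24.1 28.6 32.3] 656
stack wht [ 470.8 -120.9] [15.1 41.6] 47.2 med [ 472.1 -123.6] z [558.  562.4 564.8] 120
stack wht [487.9  52.5] [53.8 98.7] 0.9 med [487.1  52.1] z [24.4 28.5 32.8] 757
mat brown [423.6 337.7] [ 50.4 124.9] 0.1 med [420.1 319.5] z [23.3 69.8 74.2] 822
[ 0.4852433  -0.18110166  0.1362737 ]
```

View pics/t15z.png

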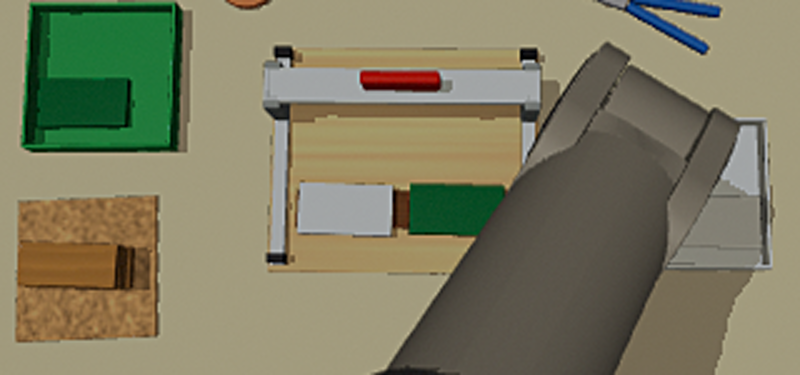

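View pics/s15z.png

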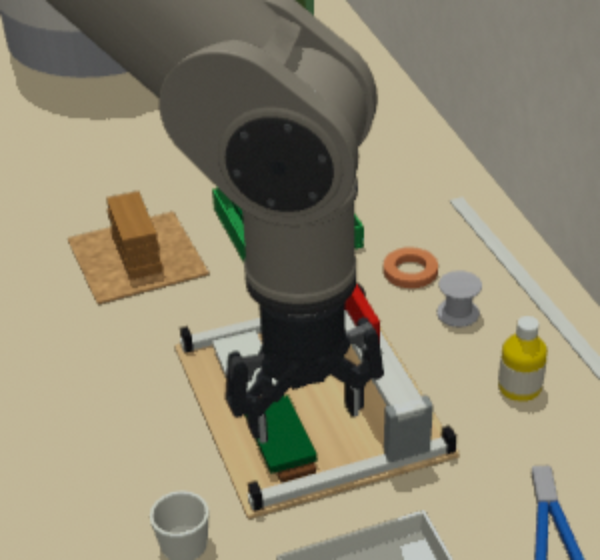

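The four-spacer pile is neat, top at z≈70. The two lowest plates remain. I measure them and the free space in the trays.

```bash
python3 - <<'E'
from h import *
c=cam('top');P=pts(c);i=c['color']
h=cv2.cvtColor(i,cv2.COLOR_RGB2HSV);H,S,V=[h[...,j].astype(int) for j in range(3)]
# green plate1 in tray (zoom cols 38-130 rows 77-128)
print([V[y,175] for y in range(188,255)])
print([V[230,x] for x in range(145,220)])
for n,(u0,u1,v0,v1,z) in {'plate1':(155,192,221,241,.016)}.items():
    print((ray(c,u0,v0,z)*1000).round(1),(ray(c,u1,v1,z)*1000).round(1))
print('left edge green lower',(ray(c,303.3,272,.028)*1000).round(1))
E
```

```text
[np.int64(161), np.int64(168), np.int64(146), np.int64(137), np.int64(54), np.int64(33), np.int64(29), np.int64(123), np.int64(123), np.int64(119), np.int64(119), np.int64(118), np.int64(120), np.int64(120), np.int64(119), np.int64(119), np.int64(119), np.int64(118), np.int64(119), np.int64(119), np.int64(120), np.int64(120), np.int64(121), np.int64(121), np.int64(120), np.int64(121), np.int64(121), np.int64(121), np.int64(119), np.int64(120), np.int64(121), np.int64(121), np.int64(126), np.int64(89), np.int64(70), np.int64(73), np.int64(74), np.int64(74), np.int64(75), np.int64(75), np.int64(73), np.int64(75), np.int64(75), np.int64(75), np.int64(76), np.int64(74), np.int64(75), np.int64(75), np.int64(76), np.int64(75), np.int64(77), np.int64(80), np.int64(30), np.int64(95), np.int64(125), np.int64(123), np.int64(121), np.int64(121), np.int64(123), np.int64(115), np.int64(108), np.int64(45), np.int64(41), np.int64(173), np.int64(168), np.int64(162), np.int64(162)]
[np.int64(161), np.int64(161), np.int64(164), np.int64(174), np.int64(136), np.int64(111), np.int64(25), np.int64(35), n
[... 340 characters left out ...]
t64(73), np.int64(76), np.int64(74), np.int64(76), np.int64(73), np.int64(76), np.int64(74), np.int64(76), np.int64(75), np.int64(75), np.int64(76), np.int64(77), np.int64(78), np.int64(64), np.int64(8), np.int64(79), np.int64(85), np.int64(127), np.int64(123), np.int64(122), np.int64(122), np.int64(121), np.int64(122), np.int64(122), np.int64(123), np.int64(122), np.int64(121), np.int64(122), np.int64(122), np.int64(124), np.int64(116), np.int64(125), np.int64(23), np.int64(31), np.int64(49), np.int64(134), np.int64(121), np.int64(117), np.int64(114), np.int64(170), np.int64(163), np.int64(162), np.int64(163)]
[624.6 393.2  16. ] [571.2 288.2  16. ]
left edge green lower [491.6 -15.7  28. ]
```

```bash
python3 -m inch '[[[2,47,0],0,1],[[2,47,0],0,1],[[0,0,-40],0,1],[[0,0,-40],0,1],[[0,0,-25],0,1]]' 80
python3 -m inch '[[[0,0,-10],0,1],[[0,0,-3],0,1],[[0,0,0],0,1],[[0,0,0],0,1]]'
```

```text
time_s: 37.65
tcp_pos: [0.4889, -0.083, 0.0287]
orientation: [-0.001, 0.699, 0.715, -0.0]
wrist_force: [0.4, 0.4, -0.6]
width: 0.0858
time_s: 38.05
tcp_pos: [0.4903, -0.0858, 0.0187]
orientation: [0.001, 0.7, 0.714, 0.001]
wrist_force: [0.3, 0.7, 1.0]
width: 0.0854
```

```bash
python3 -m inch '[[[-1,-1,-4],0,1],[[0,0,0],0,1],[[0,0,0],0,0],[[0,0,0],0,0],[[0,0,0],0,0]]'
python3 -m inch '[[[0,0,0],0,0],[[0,0,0],0,0],[[0,0,2],0,0],[[0,0,0],0,0]]'
```

```text
time_s: 38.55
tcp_pos: [0.4888, -0.0869, 0.0142]
orientation: [-0.0, 0.701, 0.714, 0.0]
wrist_force: [-4.5, 2.4, 17.1]
width: 0.0523
time_s: 38.95
tcp_pos: [0.4885, -0.0869, 0.0156]
orientation: [0.0, 0.7, 0.714, 0.0]
wrist_force: [0.6, 0.4, -1.5]
width: 0.052
```

```bash
python3 -m inch '[[[0,0,20],0,0],[[0,0,40],0,0],[[0,0,45],0,0],[[0,40,40],0,0],[[0,40,0],0,0]]'
python3 -m inch '[[[10,40,0],0,0],[[10,40,0],0,0],[[15,40,0],0,0],[[20,40,0],0,0],[[20,40,0],0,0]]'
python3 -m inch '[[[25,40,0],0,0],[[30,40,0],0,0],[[30,2,-20],0,0],[[8,0,-50],0,0],[[0,0,0],0,0]]'
python3 - <<'E'
from h import *
c=cam('side');s=ctrl.observe();print(s['tcp_pos'],s['width'],s['orientation'])
cv2.imwrite('pics/s16z.png',cv2.resize(c['color'][50:330,150:450,::-1],None,fx=2,fy=2))
E
python3 st.py 16 | grep T
```

```text
time_s: 39.45
tcp_pos: [0.4905, -0.0118, 0.1597]
orientation: [0.002, 0.702, 0.713, 0.003]
wrist_force: [1.0, 0.7, -2.6]
width: 0.0514
time_s: 39.95
tcp_pos: [0.5637, 0.1904, 0.1556]
orientation: [-0.0, 0.7, 0.714, -0.0]
wrist_force: [1.4, -0.3, -1.5]
width: 0.0521
time_s: 40.45
tcp_pos: [0.6538, 0.2692, 0.0796]
orientation: [-0.001, 0.7, 0.714, -0.004]
wrist_force: [-0.6, -0.4, -2.6]
width: 0.0514
[0.65463012 0.26934911 0.08309306] 0.051696589495165333 [-6.69558882e-04  7.00571156e-01  7.13575550e-01 -3.08887827e-03]
TG [626.2 313.1] [158.6 145.7] 1.5 med [566.5 249.7] z [28.7 34.6 38.4] 245
TW [ 510.8 -313.6] [159.3 161.2] 0.7 med [ 513.6 -326.6] z [28.5 34.  38.9] 463
```

View pics/s16z.png

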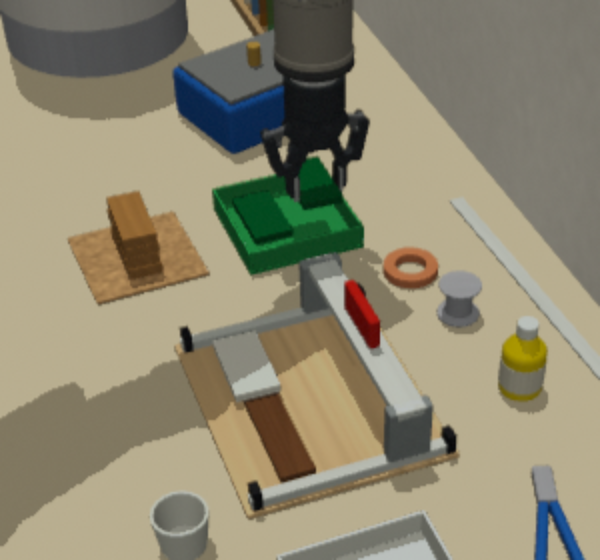

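View pics/t16z.png

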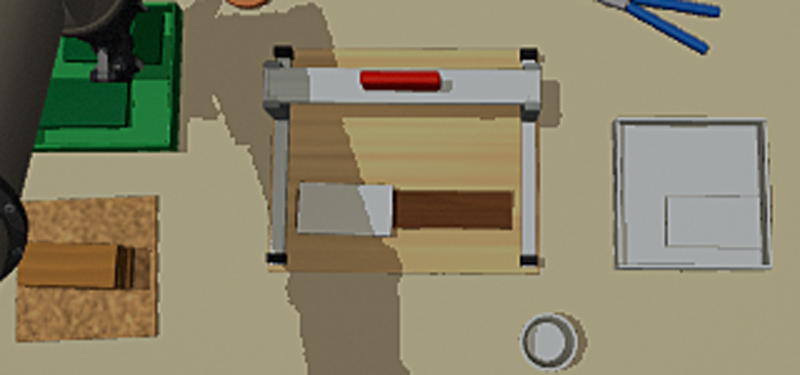

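```bash
python3 -m inch '[[[2,6,-25],0,0],[[0,0,0],0,0],[[0,0,0],0,0],[[0,0,0],0,0]]'; python3 -c "
from h import *
c=cam('side');s=ctrl.observe();print(s['tcp_pos'])
cv2.imwrite('pics/s17z.png',cv2.resize(c['color'][110:200,240:350,::-1],None,fx=6,fy=6))"
```

```text
time_s: 40.95
tcp_pos: [0.659, 0.2766, 0.0637]
orientation: [0.0, 0.7, 0.714, 0.001]
wrist_force: [-0.2, -0.6, -1.0]
width: 0.0519
[0.65899542 0.27654821 0.06343184]
```

View pics/s17z.png

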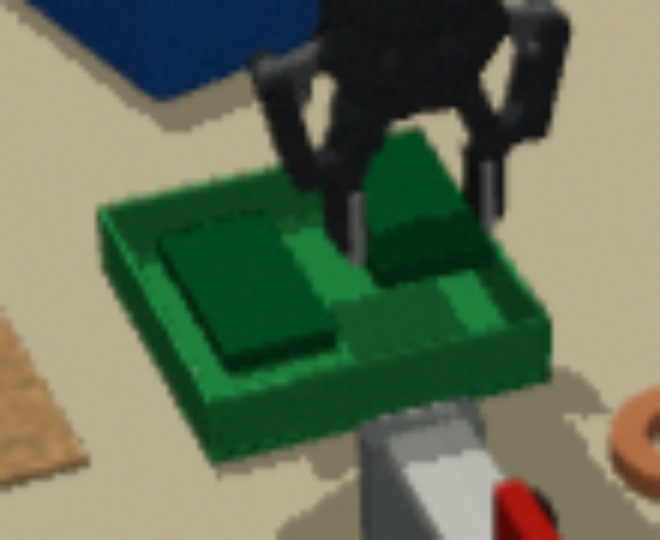

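```bash
python3 -m inch '[[[-2,0,-20],0,0],[[0,0,-20],0,0],[[0,0,-10],0,0],[[0,0,-5],0,0],[[0,0,0],0,0]]'; python3 -m inch '[[[0,0,-3],0,0],[[0,0,-1],0,0],[[0,0,0],0,0]]'
```

```text
time_s: 41.5
tcp_pos: [0.6562, 0.2762, 0.0058]
orientation: [-0.0, 0.7, 0.714, -0.001]
wrist_force: [0.5, -0.4, -0.7]
width: 0.0516
time_s: 41.8
tcp_pos: [0.6565, 0.2766, 0.0027]
orientation: [-0.0, 0.7, 0.714, 0.0]
wrist_force: [0.5, 0.4, -0.6]
width: 0.0517
```

```bash
python3 -m inch '[[[0,0,0],0,0.69],[[0,0,0],0,0.69],[[0,0,0],0,0.69],[[0,0,5],0,0.69],[[0,0,10],0,0.69]]'; python3 -m inch '[[[0,0,30],0,0.69],[[0,0,40],0,0.9],[[-10,-20,45],0,1],[[-20,-40,30],0,1],[[-20,-20,0],0,1]]'
python3 -m inch '[[[-40,-20,0],0,1],[[-40,-20,0],0,1],[[-30,-20,0],0,1],[[-5,-30,0],0,1],[[0,0,0],0,1]]'
python3 st.py 18; python3 -c "
from h import *
c=cam('side');s=ctrl.observe();print(s['tcp_pos'])
cv2.imwrite('pics/s18z.png',cv2.resize(c['color'][50:330,150:450,::-1],None,fx=2,fy=2))"
```

```text
time_s: 42.3
tcp_pos: [0.6561, 0.2763, 0.0175]
orientation: [-0.0, 0.7, 0.714, -0.0]
wrist_force: [-0.6, -0.3, 0.4]
width: 0.059
time_s: 42.8
tcp_pos: [0.6098, 0.1966, 0.1652]
orientation: [0.001, 0.701, 0.713, 0.003]
wrist_force: [0.1, -0.6, 0.3]
width: 0.0852
time_s: 43.3
tcp_pos: [0.4919, 0.1063, 0.1612]
orientation: [-0.0, 0.702, 0.713, 0.001]
wrist_force: [-0.2, 0.3, 0.4]
width: 0.0855
red [607.5  -7.8] [77.1 11.6] 89.6 med [606.8  -9.2] z [128.3 132.1 135.4] 136
TG [625.2 367.7] [157.5  71.3] 0.1 med [613.3 396.6] z [27.7 33.3 38. ] 180
TG [696.3 267.3] [86.3 41.3] 55.9 med [703.6 249. ] z [28.  32.9 37.4] 83
TW [ 511.1 -314.2] [159.4 161.6] 0.8 med [ 512.6 -326.2] z [28.6 34.3 38.8] 458
stack brown [494.4 -62.3] [122.9  41.9] 89.8 med [491.1 -72.7] z [13.3 16.8 20.1] 491
stack wht [501.2  96.5] [21.9 36.5] 5.4 med [501.5  95.3] z [548.5 551.2 553.8] 217
stack wht [455.   58.7] [51.1 17.2] 7.0 med [459.3  57.3] z [582.2 585.1 587.5] 245
stack wht [487.6  52.4] [53.4 98.8] 0.2 med [487.3  52.3] z [24.2 28.3 32.4] 749
mat brown [420.8 350.4] [57.7 49.4] 84.1 med [421.2 350.1] z [65.2 70.5 74.4] 390
[0.49328135 0.10942013 0.1610123 ]
```

View pics/s18z.png

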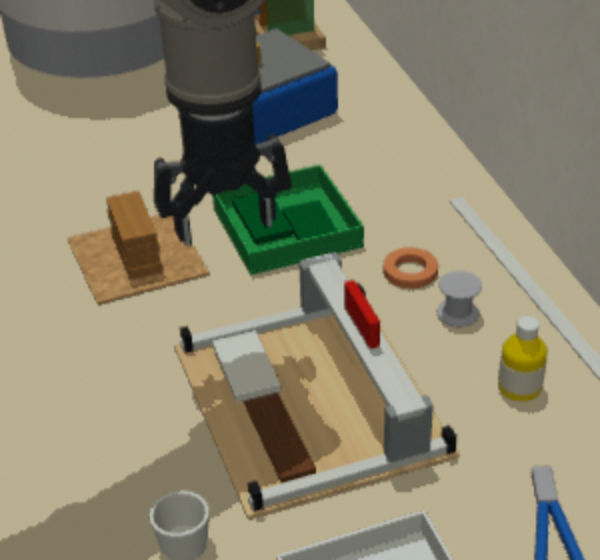

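View pics/t18z.png

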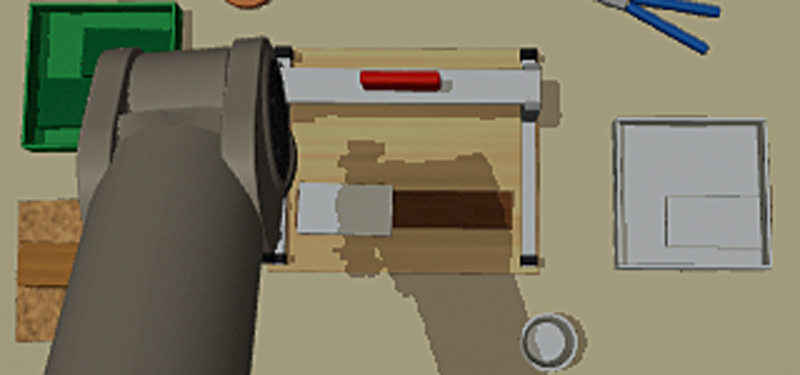

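```bash
python3 -m inch '[[[-4,-35,-20],0,1],[[0,0,-40],0,1],[[0,0,-40],0,1],[[0,0,-25],0,1],[[0,0,-12],0,1]]' 80
python3 -m inch '[[[0,0,-5],0,1],[[0,0,-3],0,1],[[0,0,0],0,1],[[0,0,0],0,1]]'
```

```text
time_s: 43.9
tcp_pos: [0.4884, 0.0748, 0.0211]
orientation: [-0.0, 0.7, 0.714, -0.001]
wrist_force: [0.2, 0.2, 1.3]
width: 0.0854
time_s: 44.3
tcp_pos: [0.4895, 0.0748, 0.016]
orientation: [0.0, 0.7, 0.714, 0.001]
wrist_force: [-0.6, -0.2, 0.2]
width: 0.0858
```

```bash
python3 -m inch '[[[0,0,-1],0,1],[[0,0,0],0,0],[[0,0,0],0,0],[[0,0,0],0,0],[[0,0,0],0,0]]'
python3 -m inch '[[[0,0,0],0,0],[[0,0,0],0,0],[[0,0,2],0,0],[[0,0,0],0,0]]'
```

```text
time_s: 44.8
tcp_pos: [0.489, 0.0746, 0.0146]
orientation: [-0.0, 0.701, 0.714, 0.0]
wrist_force: [-4.1, 0.5, 15.4]
width: 0.0516
time_s: 45.2
tcp_pos: [0.489, 0.0745, 0.0163]
orientation: [0.0, 0.7, 0.714, 0.0]
wrist_force: [-0.7, -0.7, -1.2]
width: 0.0517
```

```bash
python3 -m inch '[[[0,0,20],0,0],[[0,0,40],0,0],[[0,-40,40],0,0],[[0,-40,20],0,0],[[0,-40,0],0,0]]'
python3 -m inch '[[[0,-40,0],0,0],[[0,-40,0],0,0],[[0,-40,0],0,0],[[20,-40,0],0,0],[[20,-40,0],0,0]]'
python3 -m inch '[[[11,-24,-20],0,0],[[0,0,-40],0,0],[[0,0,0],0,0],[[0,0,0],0,0]]'
python3 - <<'E'
from h import *
c=cam('side');s=ctrl.observe();print(s['tcp_pos'],s['width'],s['orientation'])
cv2.imwrite('pics/s19z.png',cv2.resize(c['color'][200:420,200:450,::-1],None,fx=2.4,fy=2.4))
E
python3 st.py 19 | grep T
```

```text
time_s: 45.7
tcp_pos: [0.4901, -0.0417, 0.134]
orientation: [0.001, 0.7, 0.714, 0.002]
wrist_force: [0.8, -0.1, -2.2]
width: 0.0519
time_s: 46.2
tcp_pos: [0.529, -0.2423, 0.1314]
orientation: [-0.0, 0.7, 0.714, 0.0]
wrist_force: [1.2, -0.5, -0.5]
width: 0.0516
time_s: 46.6
tcp_pos: [0.5392, -0.2647, 0.0714]
orientation: [-0.001, 0.7, 0.714, -0.001]
wrist_force: [0.7, 0.2, -0.2]
width: 0.0516
[ 0.54000002 -0.26482151  0.07245595] 0.051561997303864425 [ 5.01561925e-05  7.00318573e-01  7.13830438e-01 -1.10405578e-05]
TG [626.6 320.4] [159.5 161.6] 1.2 med [608.1 304.8] z [28.3 34.2 39. ] 409
TW [ 463.2 -372.2] [ 71.6 143.6] 49.6 med [ 445.9 -390.1] z [28.7 34.5 39.3] 158
```

View pics/s19z.png

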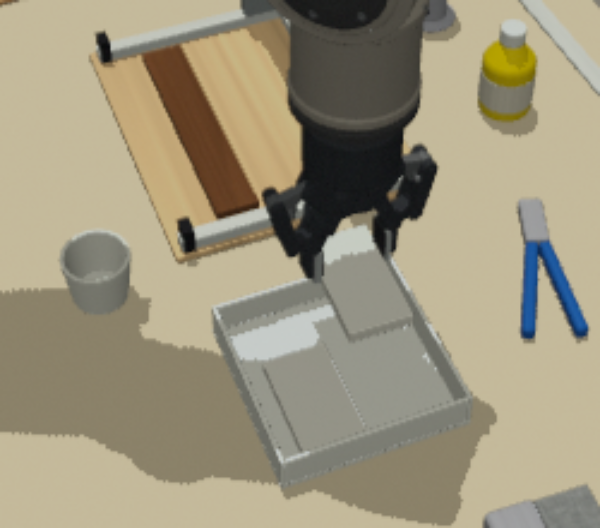

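View pics/t19z.png

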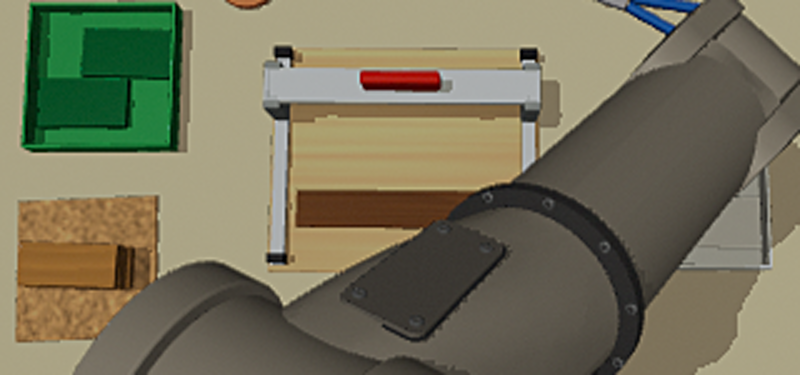

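Both greens lie flat in their tray, and the white tray is in place. I nudge 5 mm in -y and lower.

```bash
python3 -m inch '[[[1,-5,-20],0,0],[[0,0,-20],0,0],[[0,0,-15],0,0],[[0,0,-8],0,0],[[0,0,0],0,0]]'; python3 -m inch '[[[0,0,-4],0,0],[[0,0,-1],0,0],[[0,0,0],0,0]]'
```

```text
time_s: 47.2
tcp_pos: [0.5408, -0.2695, 0.0083]
orientation: [-0.0, 0.7, 0.714, -0.0]
wrist_force: [0.9, -0.5, -1.1]
width: 0.0518
time_s: 47.5
tcp_pos: [0.5411, -0.27, 0.0038]
orientation: [0.0, 0.7, 0.714, 0.0]
wrist_force: [-0.9, -0.0, -0.6]
width: 0.0519
```

Release, then go above the handle (fin at about (608,-8)).

```bash
python3 -m inch '[[[0,0,0],0,0.69],[[0,0,0],0,0.69],[[0,0,0],0,0.69],[[0,0,5],0,0.69],[[0,0,10],0,0.69]]'; python3 -m inch '[[[0,0,30],0,0.69],[[0,0,45],0,0.9],[[0,0,50],0,1],[[0,20,45],0,1],[[0,40,10],0,1]]'
python3 -m inch '[[[10,40,0],0,1],[[20,40,0],0,1],[[10,40,0],0,1],[[10,40,0],0,1],[[10,37,0],0,1]]'
python3 -m inch '[[[7,0,0],0,1],[[0,0,0],0,1],[[0,0,0],0,1]]'
python3 st.py 20; python3 -c "
from h import *
c=cam('side');s=ctrl.observe();print(s['tcp_pos'],s['orientation'])
cv2.imwrite('pics/s20z.png',cv2.resize(c['color'][110:410,150:450,::-1],None,fx=2,fy=2))"
```

```text
time_s: 48.0
tcp_pos: [0.5405, -0.2699, 0.0186]
orientation: [-0.0, 0.7, 0.714, -0.0]
wrist_force: [0.7, 0.1, 0.3]
width: 0.0586
time_s: 48.5
tcp_pos: [0.5419, -0.2132, 0.2041]
orientation: [0.003, 0.702, 0.712, 0.002]
wrist_force: [1.7, 0.2, 0.3]
width: 0.0851
time_s: 49.0
tcp_pos: [0.601, -0.011, 0.1994]
orientation: [0.0, 0.7, 0.714, 0.0]
wrist_force: [1.2, -0.9, 0.7]
width: 0.0853
time_s: 49.3
tcp_pos: [0.6075, -0.0143, 0.1989]
orientation: [0.0, 0.701, 0.713, -0.0]
wrist_force: [0.1, -1.0, -0.4]
width: 0.0851
TG [626.5 320.9] [158.7 161.9] 1.7 med [590.7 292.8] z [28.4 34.2 38.5] 360
TW [ 510.9 -314.2] [159.4 162. ] 1.2 med [ 511.6 -326.1] z [28.3 34.4 38.5] 455
stack brown [489.8 -51.8] [ 40.5 149.3] 1.1 med [490.6 -51.7] z [13.4 16.5 20.3] 748
stack wht [553.5  47.7] [ 8.9 22.9] 47.5 med [555.   47.1] z [605.9 613.2 615.9] 66
stack wht [540.7 -43.3] [18.7 41.3] 78.1 med [547.2 -47.4] z [609.8 616.4 618.6] 223
mat brown [420.8 327.5] [ 44.1 102.6] 1.8 med [422.7 327. ] z [51.1 70.  74.1] 712
[ 0.60740206 -0.01440217  0.19877257] [ 2.68911668e-05  7.01147100e-01  7.13016650e-01 -8.07002063e-06]
```

View pics/s20z.png

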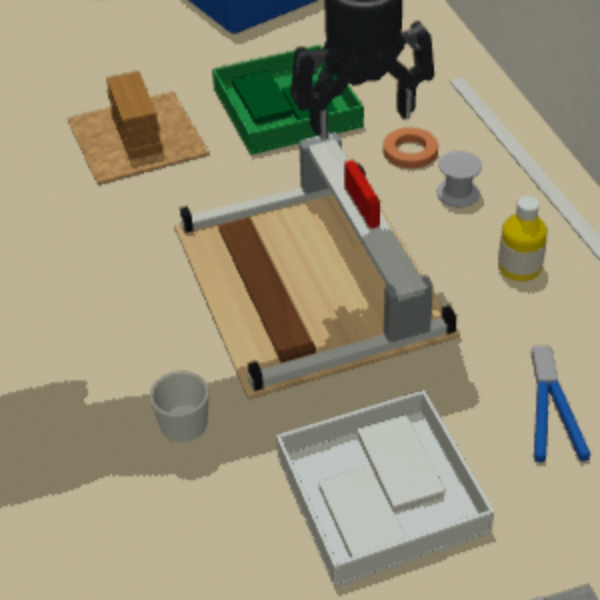

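View pics/t20z.png

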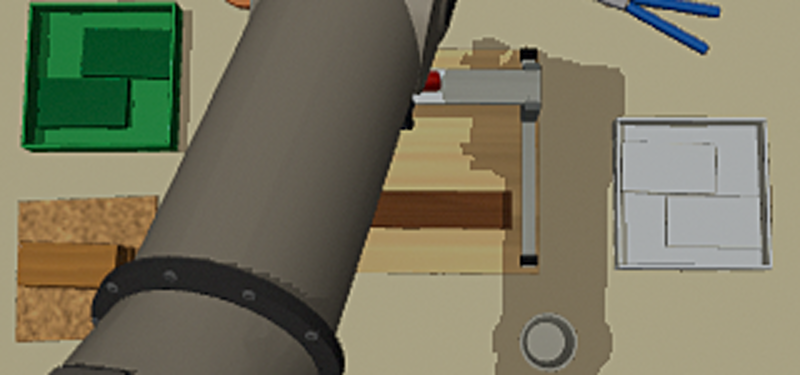

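All the glass is flat, the rack is empty and the pile is neat. Now I grip the handle and bring the bar home.

```bash
python3 -m inch '[[[1,6,-30],0,1],[[0,0,-35],0,1],[[0,0,-22],0,1],[[0,0,-9],0,1],[[0,0,0],0,1]]' 60
python3 -m inch '[[[0,0,0],0,0],[[0,0,0],0,0],[[0,0,0],0,0],[[0,0,0],0,0],[[0,0,0],0,0]]'
python3 -m inch '[[[0,0,0],0,0],[[0,0,0],0,0]]'
```

```text
time_s: 49.9
tcp_pos: [0.6083, -0.0078, 0.1019]
orientation: [-0.0, 0.701, 0.713, -0.001]
wrist_force: [0.1, -0.3, 0.5]
width: 0.0853
time_s: 50.4
tcp_pos: [0.6091, -0.0068, 0.1029]
orientation: [0.0, 0.7, 0.714, 0.0]
wrist_force: [-0.5, -0.7, 26.2]
width: 0.0132
time_s: 50.6
tcp_pos: [0.6092, -0.0068, 0.103]
orientation: [0.0, 0.7, 0.714, 0.0]
wrist_force: [-0.5, 0.3, 7.0]
width: 0.013
```

```bash
python3 -m inch '[[[-8,0,0],0,0],[[-20,0,0],0,0],[[-20,-1,0],0,0],[[-20,0,0],0,0],[[-20,0,0],0,0]]'; python3 -m inch '[[[-16,0,0],0,0],[[-8,0,0],0,0],[[-4,0,0],0,0],[[0,0,0],0,0],[[0,0,0],0,0]]'
```

```text
time_s: 51.1
tcp_pos: [0.5207, -0.0078, 0.1029]
orientation: [0.001, 0.7, 0.714, 0.001]
wrist_force: [4.1, -0.2, 8.5]
width: 0.0129
time_s: 51.6
tcp_pos: [0.4927, -0.0081, 0.1029]
orientation: [-0.0, 0.701, 0.714, 0.0]
wrist_force: [-2.8, -0.0, 14.9]
width: 0.0129
```

```bash
python3 -m inch '[[[-3,0,0],0,0],[[0,0,0],0,0],[[0,0,0],0,0]]';  python3 -m inch '[[[-2,0,0],0,0],[[0,0,0],0,0]]'
```

```text
time_s: 51.9
tcp_pos: [0.4912, -0.0081, 0.1029]
orientation: [0.001, 0.7, 0.714, 0.001]
wrist_force: [7.8, -3.0, 2.0]
width: 0.0131
time_s: 52.1
tcp_pos: [0.4912, -0.0081, 0.103]
orientation: [0.003, 0.7, 0.714, 0.002]
wrist_force: [24.2, -2.9, -20.5]
width: 0.0133
```

```bash
python3 -m inch '[[[-2,0,0],0,0],[[0,0,0],0,0]]'; python3 -m inch '[[[-1,0,0],0,0],[[0,0,0],0,0]]'; python3 -m inch '[[[4,0,1],0,0],[[0,0,0],0,0.4],[[0,0,0],0,0.6],[[0,0,0],0,0.8],[[0,0,10],0,0.8]]'; python3 -m inch '[[[0,0,40],0,1],[[0,0,50],0,1],[[0,40,40],0,1],[[0,45,0],0,1],[[0,45,0],0,1]]'; python3 -m inch '[[[0,45,0],0,1],[[0,45,0],0,1],[[0,0,0],0,1]]'
python3 st.py 21; python3 -c "
from h import *
c=cam('side');s=ctrl.observe();print(s['tcp_pos'],s['orientation'])
cv2.imwrite('pics/s21z.png',cv2.resize(c['color'][110:410,150:450,::-1],None,fx=2,fy=2))"
```

```text
time_s: 52.3
tcp_pos: [0.4911, -0.0082, 0.1031]
orientation: [0.005, 0.7, 0.714, 0.003]
wrist_force: [41.3, -3.9, -40.8]
width: 0.0134
time_s: 52.5
tcp_pos: [0.4911, -0.0082, 0.1032]
orientation: [0.005, 0.7, 0.714, 0.003]
wrist_force: [49.8, -5.1, -49.9]
width: 0.0134
time_s: 53.0
tcp_pos: [0.4879, -0.0079, 0.113]
orientation: [-0.001, 0.7, 0.714, -0.001]
wrist_force: [0.4, 0.5, 0.6]
width: 0.068
time_s: 53.5
tcp_pos: [0.4891, 0.1189, 0.241]
orientation: [-0.0, 0.701, 0.713, 0.002]
wrist_force: [0.4, -0.1, -1.1]
width: 0.0853
time_s: 53.8
tcp_pos: [0.4879, 0.2135, 0.2392]
orientation: [-0.0, 0.698, 0.716, 0.0]
wrist_force: [-0.8, -1.4, -0.8]
width: 0.0855
red [489.9  -8.8] [10.6 75.5] 1.0 med [489.4  -5.2] z [128.4 132.6 135.8] 141
TG [627.5 275.5] [158.7  70.8] 1.7 med [641.4 243.8] z [28.6 33.3 39.1] 187
TW [ 511.2 -313.9] [159.5 160.9] 0.9 med [ 515.7 -328.8] z [28.2 34.  39.3] 455
stack wht [490.2  -6.7] [ 35.7 243.2] 0.6 med [488.5 -12.5] z [88.4 92.4 96. ] 1124
mat brown [462.2 243.3] [91.2 30.5] 20.2 med [472.4 248.4] z [626.  639.4 656.5] 719
mat brown [415.4 288.2] [25.1 38. ] 88.1 med [412.8 280.6] z [17.6 61.3 72.7] 159
[0.48856911 0.20811572 0.23919875] [ 1.76537317e-04  6.99729910e-01  7.14407448e-01 -1.42039959e-04]
```

View pics/s21z.png

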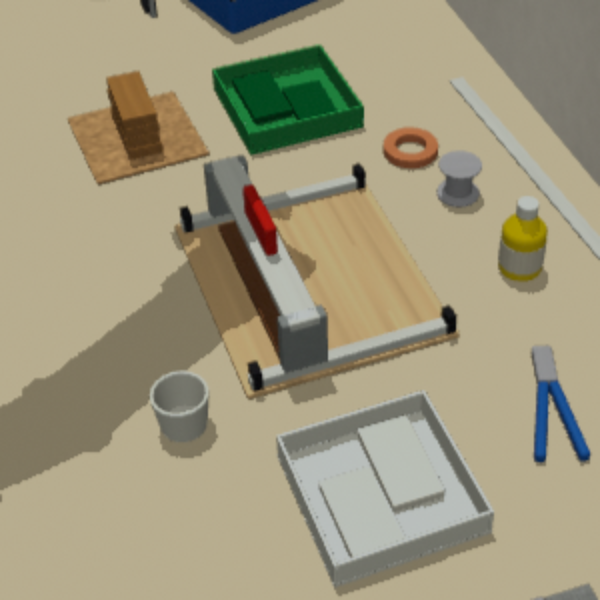

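View pics/t21.png

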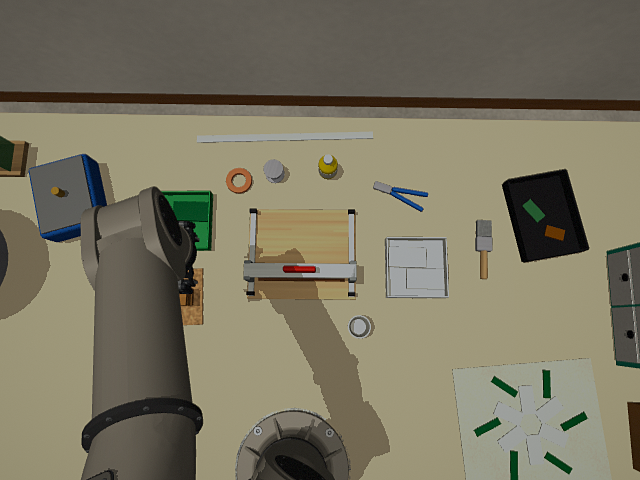

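```bash
python3 -c "
from cell import ctrl
print(ctrl.close_job())"
```

```text
the job is handed in; nothing more can be done
None
```

The job is done and handed in at about 54 s of the 210 s allowed.

- **Bar:** I slid it to its back stop by the red handle. Once the rack was empty, I slid it home to the front stop. Both ends showed a firm stop, with the force rising to about 50 N and no further motion. Tool travel between the stops was 120 mm. The camera gave about 117 mm, a few millimetres less than the tool reading. The final handle position, x ≈ 490 mm, agrees with the home position I worked out from the rack's edges.
- **Glass:** Both green plates lie flat side by side in the green tray, and both white plates lie flat in the white tray. I saw this in the side view after the last move. The white tray was also clear from the top, but the arm partly hid the green one, which I had seen clear shortly before.
- **Spacers:** All four are piled neatly on the cork mat. The top of the pile is at about 70 mm, as expected. Its centre measured about (421, 327) mm against the mat's (421, 328).
- **Other things:** I saw no tray shift and no grip slip. The bystanders look where they started by eye in the final pictures; I did not measure them again. The gripper was clear of everything at hand-in.

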